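# Tighten pulley nuts in the jig

## Robot

A 7-joint arm with a two-finger parallel gripper is mounted at the origin on the work surface. World frame = base frame: x ahead of the robot, y to its left, z up, the work surface at z = 0. Lengths are in m, angles in rad, forces in N, time in s.
With the tool pointing down it reaches from about 0.425 to 1.025 m from the base axis. Payload 9.4 kg.
Tool frame: the origin (TCP) lies between the finger pads; the fingertips stand 17 mm ahead of it and the grasp point (between the pads) lies 2 mm behind it; z points along the fingers, y is the line along which they close (so a half turn about z gives the same grasp; the last joint's range is limited). The gripper opens to 85 mm and grips with 20 to 120 N. Pads are 22 mm wide; open, the fingers measure 114 mm over their backs; the gripper's body (76 mm by 85 mm) begins 54 mm behind the grasp point. The pads swing forward as they close: fully open they stand 13 mm farther back than shut.
Start: joints at [1.156, 0.599, -0.003, 1.599, 0.002, 0.943, -0.08], TCP at [0.24, -0.684, 0.248] pointing down, gripper open.
Joint ranges: [-2.57, 2.57], [-0.35, 1.97], [-1.29, 1.29], [0.11, 2.56], [-1.05, 4.19], [0.11, 1.86], [-2.63, 2.63]. Speed limits (rad/s): [2.22, 2.22, 3.01, 3.01, 3.14, 3.14, 3.14].

## Interface

Orientations are given as a rotation vector (axis times angle).
In Python, from rig import env gives the robot as it stands.
- The arm moves only by the tool send_rows, never from a script. Its argument "moves" is a list of rows, each a list of 2 entries, a list of its own where there are three numbers: the shift along the tool's x, y, z in cm, then the turn, a rotation vector about the tool's x, y, z in degrees. A call has 1 to 10 rows; each row is the pose to reach, as a shift and turn from the pose commanded when the call began, along the tool's axes at that moment; what a row does not reach only later rows make up. A row lasts 1/10 s, in which the tool goes at most 50 mm and 8.59 degrees, less where a joint would pass 70% of its speed; a pose out of reach is approached as far as the arm can. A call with a gripper value outside its range is refused whole. "hand" is the gripper command: -1 is fully open, 1 is shut, values between are in proportion, set as the call begins (left out, the last holds). The fingers move at their own pace and stop on an object; "force" is the grip in N (left out, the last holds). Time passes only in rows, so rows that repeat a pose let the fingers close. It gives the time, the measured TCP pose, the force, the opening and the grip force at its end, in the units of the state.
- env.state(): the state, without advancing time (a new reading comes with each control period).
- env.snapshot(name): name is "scene" or "top" or "wrist"; returns the picture (384x512x3 uint8, blue, green, red); there is no depth.
- env.get_calibration(name): a dict with "mtx" (3x3 intrinsics, pixels), "R" (3x3) and "t" (3): a world point X has camera coordinates R X + t; the wrist camera has in their place "T_tool_cam" (4x4, takes a point from camera to tool coordinates, whose origin is the TCP and whose axes are the flange's). Camera axes: x right, y down, z forward; pixel columns grow to the right and rows downward; lengths in m; the calibration is good to about 2 mm. The wrist camera is an equidistant fisheye: a pixel r from the principal point sees the ray r / f radians off the axis. A picture is of the moment at which its call begins: read the wrist's pose just before it. get_calibration takes no time and is no camera call.
- env.sign_off(): hands the job in; it is judged then, once.
The state is a dict: "time_s": time; "qpos": joint angles; "joint_vel": joint speeds; "tau": joint torques, N m; "position": TCP position; "tool_rot": TCP orientation; "force": force on the tool from outside, world axes, zero at the start; "wrist_torque": the same for the moment, N m; "finger_gap": finger opening in m; "gripper_force": force on a finger pad.
Only numpy, scipy, OpenCV 4.12 (cv2) and the standard library are available. Lean on these libraries where they do the work, as an engineer would, in place of code of your own. Each camera call takes 0.05 s, during which the arm holds its last target. There are 200 camera calls.

## Task

First zero the torque gauge on the jig station: turn its bezel until the broad zero mark lies under the needle, and leave it so. Then tighten the knurled nut of every pulley that has one clockwise until fully home (a pulley spins along with its nut unless its foot is braced in the jig's slot) and stand the finished pulleys upright on the floor of the black tray. When all are in the tray, press the long record key on the terminal firmly for a moment, touching no other key and leaving the other things on the bench where they are.

Things in the scene. Friction and masses are not known exactly. Their poses are not given: they have to be found in the camera images.
- station: Fixed jig station: aluminium base plate 90 (x) x 260 (y) x 12 mm. Origin: centre of its underside on the bench. Jig slot at its y = -70 mm, torque gauge at y = +70 mm. A block 30 x 30 mm, 26 mm high over the bench, stands at the centre.
- jig (a point): Centre of the floor of the jig slot, 12 mm above the bench; axes as the station's. The slot runs along x: 32 mm wide between two steel rails (78 long, 9 thick, 10 high), end stops 6 mm high, 72 mm apart. A pulley's foot drops in from above with its long side along the slot and then cannot turn.
- gauge (a point): Point on the axis of the gauge at the top of its bezel, 56 mm above the bench; axes as the station's. The bezel is a black knurled round rim with a white dial, diameter 56, its side from 36 to 56 mm above the bench, on a wider fixed housing (diameter 66) whose top is at 34 mm. The thin fixed red needle above the dial points along station +x.
- bezel (a joint): Turn of the bezel, rad, positive counterclockwise seen from above; 0 = the broad black zero mark lies under the needle. Starts at 0.5 to 1.4 (turn it clockwise); stiff by friction (0.05 N m), stays where left; travel -2.6 to 2.6.
- terminal: Fixed flat terminal 80 (x) x 130 (y) x 28 mm high, keys on top. Origin: centre of its underside.
- record_key: Long membrane key, 46 (terminal x) x 24 (y) mm, at the terminal's y = -38 mm. Origin: centre of the key's underside; its top is 4 mm above that (32 mm above the bench). Gives under 2 mm, with about 3.5 N per mm. It records when pressed down with over 5 N for 0.2 s; over 40 N damages it.
- small_key_a: Small key, 16 x 16 mm, that must not be pressed. Origin: centre of its underside, its top 3 mm above.
- small_key_b: Small key, 16 x 16 mm, that must not be pressed. Origin: centre of its underside, its top 3 mm above.
- tray: Fixed black open tray, 115 (x) x 270 (y) mm outside, walls 3 thick and 18 mm high over the bench, floor 3 thick. Origin: centre of its underside. There is room for three pulleys side by side along y with their feet along x (80 mm apart).
- pulley1: Loose pulley, present or absent (None). Origin: centre of its underside, z up. Steel foot bar 64 (along its x) x 26 (y) x 12 high; above it an aluminium drum of diameter 44 from z = 12 to 28; above that, from z = 29 to 52, a knurled round clamp nut of diameter 28 on the same axis (nut1). About 0.2 kg; can be lifted by the nut. A black tick on the drum's rim points along its +x; the foot is alike both ways round.
- pulley2: Loose pulley, present or absent (None). Origin: centre of its underside, z up. Steel foot bar 64 (along its x) x 26 (y) x 12 high; above it an aluminium drum of diameter 44 from z = 12 to 28; above that, from z = 29 to 52, a knurled round clamp nut of diameter 28 on the same axis (nut2). About 0.2 kg; can be lifted by the nut. A black tick on the drum's rim points along its +x; the foot is alike both ways round.
- pulley3: Loose pulley, present or absent (None). Origin: centre of its underside, z up. Steel foot bar 64 (along its x) x 26 (y) x 12 high; above it an aluminium drum of diameter 44 from z = 12 to 28; above that, from z = 29 to 52, a knurled round clamp nut of diameter 28 on the same axis (nut3). About 0.2 kg; can be lifted by the nut. A black tick on the drum's rim points along its +x; the foot is alike both ways round.
- nut1 (a joint): Turn of pulley1's nut relative to the pulley, rad: grows as the nut is turned clockwise seen from above (tightening), starts at 0 to 0.4, hard stop at 2.4 = fully home, where the black line on the nut's top lines up with the black tick on the drum. It turns stiffly (friction about 0.07 N m), stays where left and does not rise or sink. If the pulley just stands on the mat, it spins along with the nut and this value does not change.
- nut2 (a joint): Turn of pulley2's nut relative to the pulley, rad: grows as the nut is turned clockwise seen from above (tightening), starts at 0 to 0.4, hard stop at 2.4 = fully home, where the black line on the nut's top lines up with the black tick on the drum. It turns stiffly (friction about 0.07 N m), stays where left and does not rise or sink. If the pulley just stands on the mat, it spins along with the nut and this value does not change.
- nut3 (a joint): Turn of pulley3's nut relative to the pulley, rad: grows as the nut is turned clockwise seen from above (tightening), starts at 0 to 0.4, hard stop at 2.4 = fully home, where the black line on the nut's top lines up with the black tick on the drum. It turns stiffly (friction about 0.07 N m), stays where left and does not rise or sink. If the pulley just stands on the mat, it spins along with the nut and this value does not change.
- spare_pulley: Bystander: a loose pulley like the others (foot, drum) but without a nut, only a thin stub of diameter 10 up to 34 mm. Leave it. Origin: centre of its underside.
- screwdriver: Bystander: a screwdriver lying on the bench.
- tape_roll: Bystander: a small roll, diameter 44, 18 mm high.
- jar: Bystander: a jar, diameter 40, 50 mm high.
- mouse: Bystander: a computer mouse, 100 x 60 mm, 30 mm high.
- screw_cup: Bystander: a steel cup, diameter 50, 25 mm high.
Things that resemble listed ones, but are neither listed nor needed, are in the scene too. Several things look just like the terminal: the one meant starts farthest to the robot's left.

How it is judged:
On the way, in this order (a step that is already met when the one before it is completed fails the run):
1. the gauge reads zero (value of joint bezel between -0.08 and 0.08 rad), for 0.3 s.
2. every nut is fully home and every pulley stands in the tray (value of joint each of nut1, nut2, nut3 above 2.2 rad and x of pulley1 in the frame of tray between -0.05 and 0.05 m and y of pulley1 in the frame of tray between -0.13 and 0.13 m and z of each of pulley1, pulley2, pulley3 in the frame of tray below 0.01 m and angle between each of pulley1, pulley2, pulley3's own z axis and vertical below 0.1 rad and linear speed of each of pulley1, pulley2, pulley3 below 0.03 m/s and x of pulley2 in the frame of tray between -0.05 and 0.05 m and y of pulley2 in the frame of tray between -0.13 and 0.13 m and x of pulley3 in the frame of tray between -0.05 and 0.05 m and y of pulley3 in the frame of tray between -0.13 and 0.13 m), for 0.2 s.
3. the record key is pressed with over 5 N (contact force between record_key and anything else above 5 N), for 0.2 s.
At the end, for the whole second after the job is handed in: Bezel within 0.08 rad of zero; every pulley that is there has its nut at 2.2 rad or more and stands upright (within 0.1 rad) and at rest on the floor of the tray, its centre within 50 mm along x and 130 mm along y of the tray's centre (all of step 1 and all of step 2); the robot touches nothing.
It fails at once if a small key is pressed (contact force between any of small_key_a, small_key_b and anything else above 3 N).
It fails at once if the record key is pressed with over 40 N (contact force between record_key and anything else above 40 N).
It fails at once if a bystander is moved more than 5 cm (distance of any of spare_pulley, screwdriver, tape_roll, jar, mouse, screw_cup from where it was at the start of the episode above 0.05 m).
Of pulley1, pulley2, pulley3 only 2 to 3 are there at a start; the rules pass over those that are not, and their reading is None.
At some moment in a run one of pulley1, pulley2, pulley3 may be knocked a few centimetres aside while the robot is not near it.
It also fails if it takes over 210 s, if anything falls off the work surface, if the arm or the gripper's body presses on something with over 40 N, if the wrist force passes 120 N, or if a joint passes its speed limit or range.

## Working session

There is one attempt and no reset: what is moved stays moved. The work goes in short steps, Python scripts to look and compute and a tool call to move; the robot and the scene stay as the last step left them, time stands still between calls to the robot, and variables do not carry over. Pictures are saved under pics/ and viewed, at most 14 in all, crops included, and the job is handed in when it is done.

Besides the shell and the picture viewer there is one more tool, called after ">>>" by a JSON object that holds its "name" and its "arguments", one argument or row to a line. send_rows: Moves the arm, as the interface text tells. Its arguments: {"type":"object","properties":{"moves":{"type":"array"},"hand":{"type":"number"},"force":{"type":"number"}},"required":["moves"]}

```bash
ls; mkdir -p pics; python3 - <<'E'
from rig import env
import cv2
s=env.state();print(s)
for n in("scene","top","wrist"):
    cv2.imwrite(f"pics/{n}0.png",env.snapshot(n)); print(n,env.get_calibration(n))
a=cv2.imread("pics/top0.png");cv2.imwrite("pics/top0b.png",cv2.resize(a,(800,600),interpolation=cv2.INTER_CUBIC))
E
```

```text
pics
{'time_s': 0.0, 'qpos': array([ 1.15628859,  0.60012075, -0.00253193,  1.60013998,  0.00181331,
        0.94288713, -0.07981638]), 'joint_vel': array([-0.00065075,  0.00034008,  0.00099355,  0.00019877, -0.00102361,
        0.00054069, -0.00067251]), 'tau': array([-6.69915644e-04, -7.76445723e+01,  1.56484030e+00, -2.58003312e+01,
        1.22924574e-02,  9.23675601e-03,  4.90409172e-05]), 'position': array([ 0.24010779, -0.68361221,  0.24741665]), 'tool_rot': array([-3.09540077e+00, -5.27919071e-01,  6.54869280e-04]), 'force': array([-0.08216692, -0.25585609, -0.00199532]), 'wrist_torque': array([-0.01888346,  0.01685732, -0.00227844]), 'gripper_force': 0.0, 'finger_gap': 0.08556635673701597}
scene {'mtx': array([[414.93605297,   0.        , 255.57324123],
       [  0.        , 414.93605297, 191.64623104],
       [  0.        ,   0.        ,   1.        ]]), 'R': array([[-0.18200575,  0.98318709, -0.01473271],
       [ 0.74876927,  0.12886801, -0.65018276],
       [-0.63735272, -0.1293684 , -0.75963499]]), 't': array([ 0.08745505, -0.31177461,  1.50022305])}
top {'mtx': array([
[... 212 characters left out ...]

       [-9.89339534e-01,  1.08210773e-02, -1.45224625e-01],
       [ 1.45212212e-01, -1.92831754e-03, -9.89398653e-01]]), 't': array([-0.01110607,  0.47091456,  1.39463099])}
wrist {'mtx': array([[297.31863964,   0.        , 256.81401261],
       [  0.        , 297.31863964, 192.33278801],
       [  0.        ,   0.        ,   1.        ]]), 'T_tool_cam': array([[-4.24414846e-04, -9.46172158e-01, -3.23663509e-01,
         8.40378804e-02],
       [ 9.99999820e-01, -2.63944016e-04, -5.39691024e-04,
        -2.98572281e-04],
       [ 4.25211574e-04, -3.23663680e-01,  9.46172099e-01,
        -1.25529162e-01],
       [ 0.00000000e+00,  0.00000000e+00,  0.00000000e+00,
         1.00000000e+00]])}
```

View pics/top0b.png

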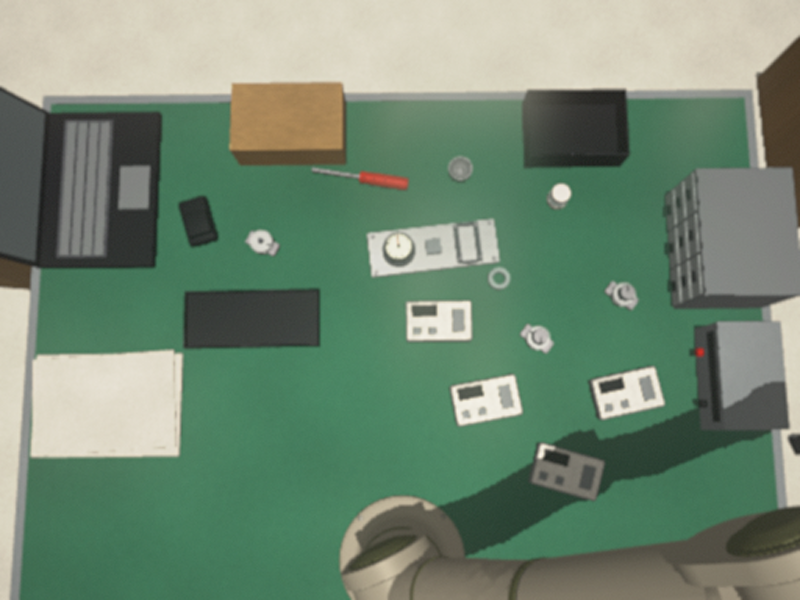

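View pics/scene0.png

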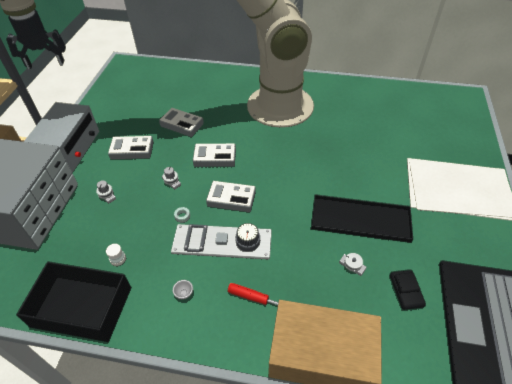

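The top view (scaled 800x600) shows:
- **Station:** centre about (432,247), with the gauge at (398,248) and the jig slot at (468,243).
- **Terminals:** four look alike, at (438,320), (486,400), (627,392) and (567,470). The leftmost is (438,320), so that is the one meant.
- **Tray:** the shallow black one at (252,318). The deep black bin at (575,128) is a decoy.
- **Pulleys with nuts:** (538,338) and (622,293). The one without a nut, at (262,241), is the spare. A third pulley isn't visible.

```bash
cat > h.py <<'E'
from rig import env
import numpy as np, cv2
from scipy.spatial.transform import Rotation as Ro
def ray(name,uv,st=None):
    c=env.get_calibration(name);K=c["mtx"]
    p=np.array([(uv[0]-K[0,2])/K[0,0],(uv[1]-K[1,2])/K[1,1]])
    if name!="wrist":
        d=c["R"].T@np.array([*p,1]);return -c["R"].T@c["t"],d
    r=np.hypot(*p);d=np.array([*(p*np.sin(r)/max(r,1e-9)),np.cos(r)])
    T=c["T_tool_cam"];R=Ro.from_rotvec(st["tool_rot"]).as_matrix()
    return st["position"]+R@T[:3,3],R@T[:3,:3]@d
def pt(name,uv,z,st=None):
    o,d=ray(name,uv,st);return o+d*(z-o[2])/d[2]
def pix(X,st):   # world -> wrist pixel
    c=env.get_calibration("wrist");K=c["mtx"];T=c["T_tool_cam"];R=Ro.from_rotvec(st["tool_rot"]).as_matrix()
    v=T[:3,:3].T@(R.T@(np.array(X)-st["position"])-T[:3,3]);r=np.arctan2(np.hypot(v[0],v[1]),v[2]);n=np.hypot(v[0],v[1])
    return K[0,2]+K[0,0]*r*v[0]/n,K[1,2]+K[0,0]*r*v[1]/n
def go(X,yaw,st=None):
    """shift (cm) & turn (deg, tool z) to reach X with tool pointing down, tool-y line at world angle yaw"""
    st=st or env.state();R=Ro.from_rotvec(st["tool_rot"])
    y=np.array([np.cos(yaw),np.sin(yaw),0]);z=np.array([0,0,-1.]);x=np.cross(y,z)
    G=Ro.from_matrix(np.c_[x,y,z])
    return (R.inv().apply(np.array(X)-st["position"])*100).round(2),np.degrees((R.inv()*G).as_rotvec()).round(1)
def yaw(st):
    y=Ro.from_rotvec(st["tool_rot"]).as_matrix()[:,1];return np.arctan2(y[1],y[0])
def snap(fn,crop=None,k=1):
    st=env.state();a=env.snapshot("wrist");cv2.imwrite(fn,a);return st,a
E
python3 - <<'E'
from h import *
a=cv2.imread("pics/top0.png");s=1.5625
hsv=cv2.cvtColor(a,cv2.COLOR_BGR2HSV)
m=((hsv[...,1]<90)&(hsv[...,2]>70)).astype(np.uint8)*255
dk=((hsv[...,2]<50)).astype(np.uint8)*255
def blob(m,p,z):
    n,l,st,c=cv2.connectedComponentsWithStats(m);i=l[int(p[1]/s),int(p[0]/s)]
    if i==0:
        i=1+np.argmin(np.hypot(*(c[1:]-np.array(p)/s).T))
    k=cv2.findContours((l==i).astype(np.uint8),0,1)[0];k=max(k,key=cv2.contourArea)
    W=np.array([pt("top",q[0],z)[:2] for q in k],np.float32)
    return cv2.minAreaRect(W)
print("station",blob(m,(445,230),.012))
print("term",blob(m,(460,338),.028))
print("tray",blob(dk,(252,318),.018))
for p in((538,338),(622,293),(262,241)):
    print("pulley",blob(m,p,.02))
print("gauge",pt("top",(398/s,248/s),.05),"jig",pt("top",(468/s,243/s),.012))
st=env.state();print("yaw",yaw(st))
E
```

```text
Traceback (most recent call last):
  File "h.py", line 13, in pt
    o,d=ray(name,uv,st);return o+d*(z-o[2])/d[2]
        ~~~^^^^^^^^^^^^
  File "h.py", line 5, in ray
    c=env.get_calibration(name);K=c["mtx"]
ValueError: time passes only in moves, steps and waits
```

```bash
python3 - <<'E'
import cv2,numpy as np
a=cv2.imread("pics/top0.png");
f=lambda x0,y0,w,h:cv2.resize(a[y0:y0+h,x0:x0+w],(400,300),interpolation=cv2.INTER_CUBIC)
cv2.imwrite("pics/c1.png",np.vstack([np.hstack([f(225,130,100,75),f(250,185,60,45)]),np.hstack([f(315,190,60,45),f(370,165,60,45)])]))
E
```

```text
(no output)
```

View pics/c1.png

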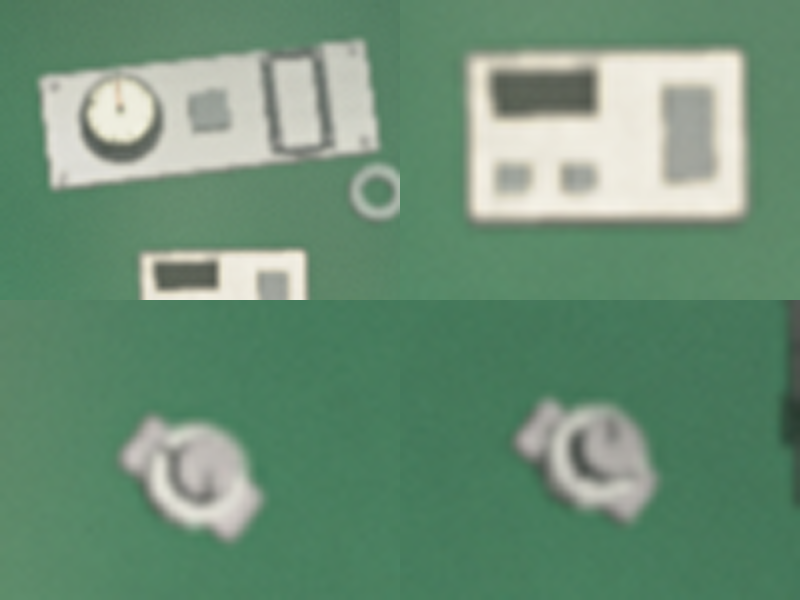

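The crop confirms the choices: station with gauge (left) and jig slot (right), terminal with its long key on the right and two small keys at lower left, and two pulleys with nuts. I'll cache the calibration so it isn't read again on every ray.

```bash
python3 - <<'E'
from rig import env
import pickle
pickle.dump({n:env.get_calibration(n) for n in("scene","top","wrist")},open("cal.pkl","wb"))
E
sed -i 's/env.get_calibration(\(name\|"wrist"\))/CAL[\1]/; 2a import pickle; CAL=pickle.load(open("cal.pkl","rb"))' h.py
cat > m.py <<'E'
from h import *
a=cv2.imread("pics/top0.png");s=1.5625
hsv=cv2.cvtColor(a,cv2.COLOR_BGR2HSV)
m=((hsv[...,1]<90)&(hsv[...,2]>70)).astype(np.uint8)*255
dk=((hsv[...,2]<50)).astype(np.uint8)*255
def blob(m,p,z):
    n,l,st,c=cv2.connectedComponentsWithStats(m);i=l[int(p[1]/s),int(p[0]/s)]
    if i==0: i=1+np.argmin(np.hypot(*(c[1:]-np.array(p)/s).T))
    k=cv2.findContours((l==i).astype(np.uint8),0,1)[0];k=max(k,key=cv2.contourArea)
    W=np.array([pt("top",q[0],z)[:2] for q in k],np.float32)
    return np.round(np.hstack(cv2.minAreaRect(W)),4)
print("station",blob(m,(445,230),.012))
print("term",blob(m,(460,338),.028))
print("tray",blob(dk,(252,318),.018))
for p in((538,338),(622,293),(262,241)):
    print("pulley",blob(m,p,.02))
print("gauge",pt("top",(398/s,248/s),.05),"jig",pt("top",(468/s,243/s),.012))
print("key",pt("top",(250+688*60/400-60,185+135*.15),.032), pt("top",(293.5,205.3),.032))
st=env.state();print("yaw",yaw(st),st["time_s"])
G=pt("top",(398/s,248/s),.05)
print(go([G[0]-.0,G[1],.25],yaw(st)))
E
python3 m.py
```

```text
station [ 5.40000e-01 -6.00000e-04  1.70450e+00  1.22110e+00  8.93824e+01]
term [ 5.36900e-01 -8.00000e-04  1.68550e+00  1.20750e+00  8.93824e+01]
tray [0.5199 0.3253 0.     0.     0.    ]
pulley [ 0.4229 -0.2731  0.0715  0.0534 43.6536]
pulley [ 0.5083 -0.4462  0.0707  0.0553 51.1801]
pulley [ 0.6206  0.2744  0.0734  0.0512 44.5936]
gauge [5.99149687e-01 1.58744679e-04 5.00000000e-02] jig [ 0.61711776 -0.14154728  0.012     ]
key [ 0.45557624 -0.11668692  0.032     ] [ 0.45541094 -0.11760646  0.032     ]
yaw -1.2329546042884694 0.15
(array([ 56.54, -52.62,  -0.18]), array([-0.1,  0. ,  0. ]))
```

>>> {"name": "send_rows", "arguments": {
  "moves": [
    [[14,-12.4,0],[0,0,-24]],
    [[28,-24.8,0],[0,0,-48]],
    [[42,-37.3,0],[0,0,-72]],
    [[56,-49.7,0],[0,0,-94]],
    [[56,-49.7,0],[0,0,-94]],
    [[56,-49.7,0],[0,0,-94]],
    [[56,-49.7,0],[0,0,-94]],
    [[56,-49.7,0],[0,0,-94]],
    [[56,-49.7,0],[0,0,-94]],
    [[56,-49.7,0],[0,0,-94]]
  ],
  "hand": -1
}}

```text
time_s: 1.15
position: [0.4837, -0.2452, 0.2484]
tool_rot: [1.898, 2.503, -0.0]
force: [1.0, -1.8, 0.2]
finger_gap: 0.0856
gripper_force: 0.0
```

```bash
python3 -c "
from h import *
st=env.state();print(st['position'],yaw(st),st['qpos']);print(go([.605,-.03,.248],.4))"
```

```text
[ 0.48369482 -0.24520239  0.24837231] 0.27288995643140035 [ 0.70415197  0.41489255 -0.46391434  1.99814566  0.25839655  0.78487605
  0.36283246]
(array([17.45, 17.48,  0.03]), array([ 0. ,  0. , -7.3]))
```

>>> {"name": "send_rows", "arguments": {
  "moves": [
    [[17.4,17.4,0],[0,0,-7.5]],
    [[17.4,17.4,0],[0,0,-7.5]],
    [[17.4,17.4,0],[0,0,-7.5]],
    [[17.4,17.4,0],[0,0,-7.5]],
    [[17.4,17.4,0],[0,0,-7.5]],
    [[17.4,17.4,0],[0,0,-7.5]],
    [[17.4,17.4,0],[0,0,-7.5]],
    [[17.4,17.4,0],[0,0,-7.5]]
  ]
}}

```text
time_s: 1.95
position: [0.6044, -0.0346, 0.2479]
tool_rot: [-1.74, -2.615, 0.002]
force: [-0.1, -1.0, 0.6]
finger_gap: 0.0854
gripper_force: 0.0
```

```bash
python3 -c "
from h import *
st,a=snap('pics/w1.png')
b=env.snapshot('top');cv2.imwrite('pics/top1.png',b)
import pickle;pickle.dump(st,open('w1.pkl','wb'))
print(st['position'],yaw(st),st['qpos']);print('gauge pix',pix([.599,0,.05],st),'jig',pix([.617,-.1415,.012],st))
cv2.imwrite('pics/w1b.png',cv2.resize(a,(800,600),interpolation=cv2.INTER_CUBIC))"
```

```text
[ 0.60437011 -0.03457095  0.24785867] 0.39674576089030983 [ 0.30309507  0.49689595 -0.49460069  1.86019591  0.30403513  0.86071897
  0.05507012]
gauge pix (np.float64(265.1730929984357), np.float64(139.958247787892)) jig (np.float64(235.74887624941803), np.float64(236.50152644255175))
```

View pics/w1b.png

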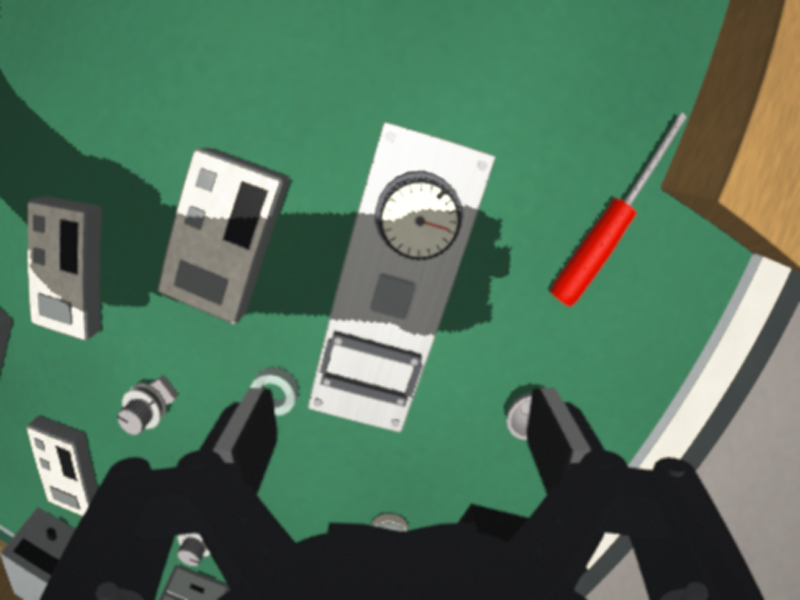

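The wrist view shows the gauge at (420,215) in 800x600, with the red needle pointing towards (453,228). A dark broad mark sits near (443,193). The station corners are (387,124), (495,157), (402,432) and (310,408), and the slot is at (371,368).

```bash
python3 - <<'E'
from h import *
st=pickle.load(open('w1.pkl','rb'));a=cv2.imread('pics/w1.png');s=1.5625
# station corners refine: plane z=.012
C=np.array([pt("wrist",np.array(p)/s,.012,st)[:2] for p in((387,124),(495,157),(402,432),(310,408))])
print(C.round(4),[round(float(np.linalg.norm(C[i]-C[(i+1)%4])),4) for i in range(4)],C.mean(0))
ax=(C[0]+C[1])/2-(C[2]+C[3])/2;print("station yaw",np.degrees(np.arctan2(ax[1],ax[0]))-90)
g=pt("wrist",np.array((420,215))/s,.056,st);print("gauge z56",g,"slot rails top",pt("wrist",np.array((371,368))/s,.022,st))
# rectified dial: sample plane z=.054 around g, 0.2mm/px, world x right,y up
n=300;u=np.array([[pix([g[0]+(j-n/2)*.00025,g[1]-(i-n/2)*.00025,.054],st) for j in range(n)] for i in range(n)],np.float32)
b=cv2.remap(a,u[...,0],u[...,1],cv2.INTER_CUBIC);cv2.imwrite('pics/dial.png',cv2.resize(b,(600,600)))
E
```

```text
[[ 0.5541  0.0552]
 [ 0.6405  0.0651]
 [ 0.6699 -0.1915]
 [ 0.5817 -0.201 ]] [0.087, 0.2583, 0.0887, 0.2577] [ 0.61155264 -0.06805929]
station yaw 6.328155274658442
gauge z56 [0.60107291 0.00468617 0.056     ] slot rails top [ 0.61728941 -0.13413418  0.022     ]
```

View pics/dial.png

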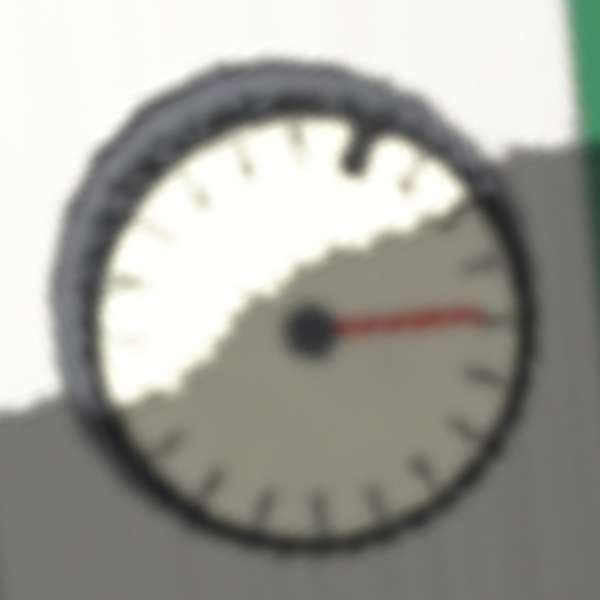

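The rectified dial has its centre at (311,325), the needle towards (480,315) and the broad mark at (358,150). The bezel is therefore at about +69° (1.2 rad), within the stated 0.5 to 1.4. I'll grasp it now.

>>> {"name": "send_rows", "arguments": {
  "moves": [
    [[3.4,1.3,4],[0,0,0]],
    [[3.4,1.3,8],[0,0,0]],
    [[3.4,1.3,12],[0,0,0]],
    [[3.4,1.3,15],[0,0,0]],
    [[3.4,1.3,17],[0,0,0]],
    [[3.4,1.3,18.2],[0,0,0]],
    [[3.4,1.3,19.2],[0,0,0]],
    [[3.4,1.3,19.2],[0,0,0]],
    [[3.4,1.3,19.2],[0,0,0]]
  ]
}}

```text
time_s: 2.95
position: [0.6042, 0.0029, 0.057]
tool_rot: [1.739, 2.616, 0.001]
force: [-0.3, -0.0, 0.2]
finger_gap: 0.0854
gripper_force: 0.0
```

>>> {"name": "send_rows", "arguments": {
  "moves": [
    [[0,0,0],[0,0,0]],
    [[0,0,0],[0,0,0]],
    [[0,0,0],[0,0,0]],
    [[0,0,0],[0,0,0]],
    [[0,0,0],[0,0,0]],
    [[0,0,0],[0,0,0]],
    [[0,0,0],[0,0,0]],
    [[0,0,0],[0,0,0]]
  ],
  "hand": 1,
  "force": 40
}}

```text
time_s: 3.75
position: [0.6024, 0.0022, 0.0573]
tool_rot: [-1.739, -2.616, 0.004]
force: [-6.3, -2.4, 10.7]
finger_gap: 0.0544
gripper_force: 40.1
```

```bash
python3 -c "
from h import *
st=env.state();print(st['position'],yaw(st),st['qpos'],st['force'],st['wrist_torque'])"
```

```text
[0.60244046 0.00223923 0.05726506] 0.39739304110184437 [ 0.12487256  0.73409746 -0.33732204  2.00138193  0.49609225  0.4884034
 -0.17883419] [-6.26890331 -2.430937   10.74319268] [-0.4251198   1.47594062 -0.06529539]
```

>>> {"name": "send_rows", "arguments": {
  "moves": [
    [[0,-0.15,-0.2],[0,0,0]],
    [[0,-0.15,-0.2],[0,0,8]],
    [[0,-0.15,-0.2],[0,0,16]],
    [[0,-0.15,-0.2],[0,0,24]],
    [[0,-0.15,-0.2],[0,0,32]],
    [[0,-0.15,-0.2],[0,0,40]],
    [[0,-0.15,-0.2],[0,0,48]],
    [[0,-0.15,-0.2],[0,0,56]],
    [[0,-0.15,-0.2],[0,0,63]],
    [[0,-0.15,-0.2],[0,0,69]]
  ]
}}

```text
time_s: 4.75
position: [0.6036, 0.002, 0.0577]
tool_rot: [2.917, 1.164, 0.002]
force: [6.4, -3.1, -15.6]
finger_gap: 0.0541
gripper_force: 50.5
```

>>> {"name": "send_rows", "arguments": {
  "moves": [
    [[0,0,0],[0,0,0]],
    [[0,0,0],[0,0,0]],
    [[0,0,0],[0,0,0]],
    [[0,0,0],[0,0,0]],
    [[0,0,0],[0,0,0]]
  ]
}}

```text
time_s: 5.25
position: [0.6036, 0.0019, 0.0577]
tool_rot: [2.914, 1.17, 0.002]
force: [5.9, -2.7, -15.9]
finger_gap: 0.0539
gripper_force: 50.5
```

```bash
python3 -c "
from h import *
st=env.state();print(st['position'],yaw(st),st['qpos'],st['force'],st['wrist_torque'])"
```

```text
[0.60355525 0.00194691 0.05767405] -0.8070359004211394 [-0.07213103  0.71331939 -0.03803796  2.01480501  0.06310067  0.41283172
 -0.96570468] [  5.90494658  -2.73045452 -15.85571506] [-0.52643847 -1.09816243 -0.01126075]
```

>>> {"name": "send_rows", "arguments": {
  "moves": [
    [[0,0,0],[0,0,0]],
    [[0,0,0],[0,0,0]],
    [[0,0,0],[0,0,0]],
    [[0,0,0],[0,0,0]],
    [[0,0,0],[0,0,0]],
    [[0,0,-1],[0,0,0]],
    [[0,0,-4],[0,0,0]],
    [[0,0,-8],[0,0,0]],
    [[0,0,-12],[0,0,0]],
    [[0,0,-12],[0,0,0]]
  ],
  "hand": -1
}}

```text
time_s: 6.25
position: [0.605, 0.0026, 0.1842]
tool_rot: [2.913, 1.17, 0.013]
force: [0.4, 0.9, 0.4]
finger_gap: 0.0856
gripper_force: 0.0
```

>>> {"name": "send_rows", "arguments": {
  "moves": [
    [[-4,0,0],[0,0,0]],
    [[-8.4,0,0],[0,0,0]],
    [[-8.4,0,0],[0,0,0]],
    [[-8.4,0,0],[0,0,0]],
    [[-8.4,0,0],[0,0,0]]
  ]
}}

```text
time_s: 6.75
position: [0.5427, -0.0549, 0.1785]
tool_rot: [2.915, 1.173, 0.002]
force: [0.1, 0.3, 0.1]
finger_gap: 0.0854
gripper_force: 0.0
```

```bash
python3 - <<'E'
from h import *
st,a=snap('pics/w2.png');g=[.6035,.002]
pickle.dump(st,open('w2.pkl','wb'))
n=300;u=np.array([[pix([g[0]+(j-n/2)*.00025,g[1]-(i-n/2)*.00025,.054],st) for j in range(n)] for i in range(n)],np.float32)
b=cv2.remap(a,u[...,0],u[...,1],cv2.INTER_CUBIC);cv2.imwrite('pics/dial2.png',cv2.resize(b,(600,600)));print(st['position'],yaw(st))
cv2.imwrite('pics/top2.png',env.snapshot('top'))
E
```

```text
[ 0.54266606 -0.05489693  0.178534  ] -0.8057542641726096
```

View pics/dial2.png

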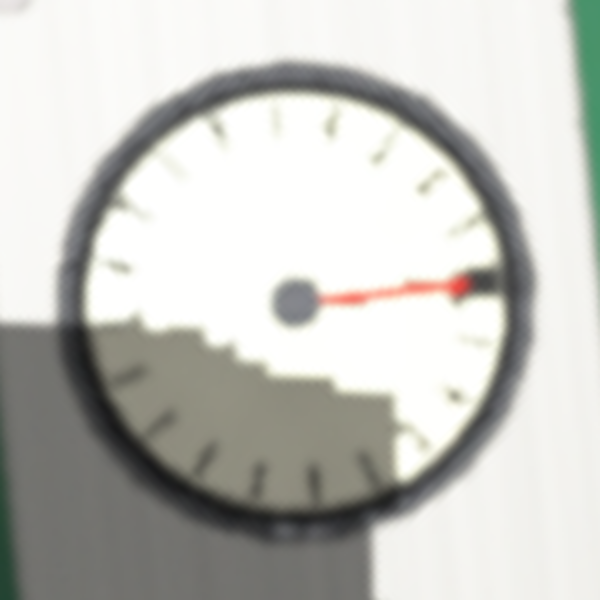

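The mark at (484,283) sits right under the needle line, which runs (320,300) to (465,287), within about 1°. The gauge is zeroed, so pulley A is next.

>>> {"name": "send_rows", "arguments": {
  "moves": [
    [[-4,2.4,-1],[0,0,-8.5]],
    [[-8,4.8,-2],[0,0,-17]],
    [[-12,7.2,-3],[0,0,-25.5]],
    [[-16,9.6,-4],[0,0,-34]],
    [[-19,11.5,-4],[0,0,-42.5]],
    [[-19,11.5,-4],[0,0,-51]],
    [[-19,11.5,-4],[0,0,-59.5]],
    [[-19,11.5,-4],[0,0,-68]],
    [[-19,11.5,-4],[0,0,-76.5]],
    [[-19,11.5,-4],[0,0,-85]]
  ]
}}

```text
time_s: 7.85
position: [0.4851, -0.2696, 0.2181]
tool_rot: [1.347, 2.838, 0.001]
force: [-0.1, 0.2, 0.3]
finger_gap: 0.0858
gripper_force: 0.0
```

>>> {"name": "send_rows", "arguments": {
  "moves": [
    [[0,0,0],[0,0,-8.5]],
    [[0,0,0],[0,0,-17]],
    [[0,0,0],[0,0,-25.5]],
    [[0,0,0],[0,0,-34]],
    [[0,0,0],[0,0,-42.5]],
    [[0,0,0],[0,0,-51]],
    [[0,0,0],[0,0,-56]],
    [[0,0,0],[0,0,-56]],
    [[0,0,0],[0,0,-56]]
  ]
}}

```text
time_s: 8.75
position: [0.4847, -0.2698, 0.2181]
tool_rot: [-0.128, 3.139, 0.001]
force: [0.1, -0.8, 0.6]
finger_gap: 0.0857
gripper_force: 0.0
```

```bash
python3 - <<'E'
from h import *
st,a=snap('pics/w3.png');pickle.dump(st,open('w3.pkl','wb'))
print(st['position'],yaw(st),st['qpos'],'A pix',pix([.4229,-.2731,.03],st))
cv2.imwrite('pics/w3b.png',cv2.resize(a,(800,600),interpolation=cv2.INTER_CUBIC))
E
```

```text
[ 0.4846987  -0.26981724  0.21809132] 1.652238477271988 [ 0.93930232  0.53531716 -0.76879819  1.98985553  0.50764336  0.81624715
  1.53350084] A pix (np.float64(258.8193694744482), np.float64(115.31474458367403))
```

View pics/w3b.png

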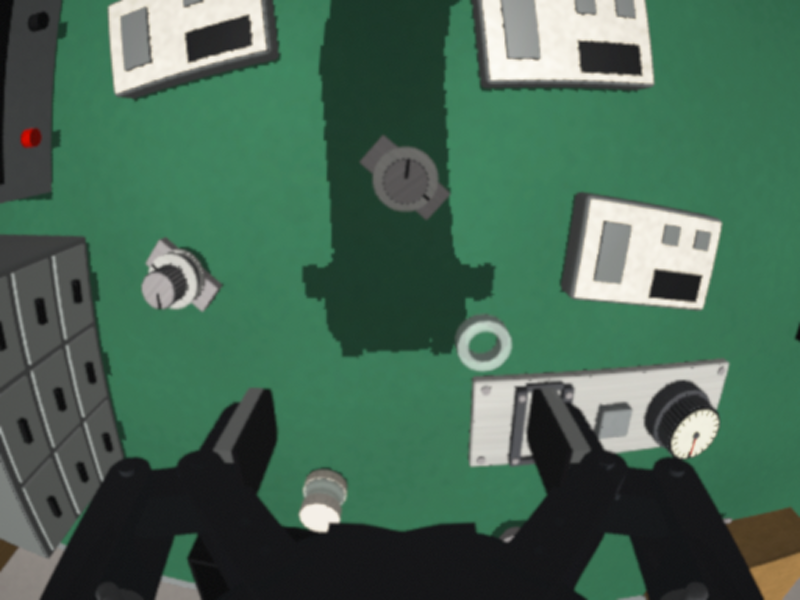

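The view shows pulley A's nut top centre at (406,178), its line pointing up and the drum tick at (428,198), so about 124° is left to turn. The foot corners are (384,136), (361,160), (449,190) and (428,217). Pulley B is at (160,288).

```bash
python3 - <<'E'
from h import *
st=pickle.load(open('w3.pkl','rb'));s=1.5625;P=lambda u,z:pt("wrist",np.array(u)/s,z,st)[:2]
c=P((406,178),.052);print("nut",c)
e=[P(u,.012) for u in((384,136),(361,160),(449,190),(428,217))]
m1=(e[0]+e[1])/2;m2=(e[2]+e[3])/2;print("foot mid",(m1+m2)/2,"len",np.linalg.norm(m1-m2),"wid",np.linalg.norm(e[0]-e[1]),"ang",np.degrees(np.arctan2(*(m2-m1)[::-1])))
t=P((428,198),.028)-c;print("tick ang",np.degrees(np.arctan2(*t[::-1])))
l=P((408,159),.052)-c;print("line ang",np.degrees(np.arctan2(*l[::-1])))
print("B nut",P((160,288),.052),"jigslot",P((545,425),.022))
print(go([*c,.10],yaw(st),st))
# tray from top2
a=cv2.imread('pics/top2.png');
for x,y in((185,291),(319,290),(320,346),(186,348)): print(pt("top",(x/s,y/s),.018)[:2].round(4),end=' ')
E
```

```text
nut [ 0.41990945 -0.27249921]
foot mid [ 0.42084622 -0.27217126] len 0.06148518970949268 wid 0.023513449401803475 ang 54.27137082804127
tick ang 49.63433956334362
line ang 178.81682529141165
B nut [ 0.50498348 -0.44358814] jigslot [ 0.61329347 -0.13587613]
(array([ 6.48,  0.25, 11.81]), array([ 0.,  0., -0.]))
[0.5234 0.4273] [0.5225 0.1593] [0.41   0.1566] [0.4089 0.4215]
```

>>> {"name": "send_rows", "arguments": {
  "moves": [
    [[3.2,0.1,2],[0,0,0]],
    [[6.5,0.25,5],[0,0,0]],
    [[6.5,0.25,9],[0,0,0]],
    [[6.5,0.25,12],[0,0,0]],
    [[6.5,0.25,14.5],[0,0,0]],
    [[6.5,0.25,16],[0,0,0]],
    [[6.5,0.25,16.8],[0,0,0]],
    [[6.5,0.25,16.8],[0,0,0]]
  ]
}}

```text
time_s: 9.6
position: [0.4194, -0.2726, 0.0497]
tool_rot: [0.131, -3.138, -0.001]
force: [-0.8, 0.1, 0.1]
finger_gap: 0.0854
gripper_force: 0.0
```

>>> {"name": "send_rows", "arguments": {
  "moves": [
    [[0,0,0],[0,0,0]],
    [[0,0,0],[0,0,0]],
    [[0,0,0],[0,0,0]],
    [[0,0,0],[0,0,0]],
    [[0,0,0],[0,0,0]],
    [[0,0,0],[0,0,0]],
    [[0,0,0],[0,0,0]],
    [[0,0,0],[0,0,0]]
  ],
  "hand": 1,
  "force": 60
}}

```text
time_s: 10.4
position: [0.4194, -0.2733, 0.0509]
tool_rot: [-0.131, 3.138, -0.001]
force: [-0.8, 0.7, 7.2]
finger_gap: 0.0255
gripper_force: 58.5
```

>>> {"name": "send_rows", "arguments": {
  "moves": [
    [[0,0,-1],[0,0,0]],
    [[0,0,-4],[0,0,0]],
    [[0,0,-8],[0,0,0]],
    [[0,0,-11],[0,0,0]],
    [[0,0,-11],[0,0,0]],
    [[0,0,-11],[0,0,0]]
  ]
}}

```text
time_s: 11.0
position: [0.4189, -0.2735, 0.1608]
tool_rot: [-0.13, 3.138, -0.002]
force: [0.6, 0.0, -3.3]
finger_gap: 0.026
gripper_force: 59.7
```

```bash
python3 - <<'E'
from h import *
st,a=snap('pics/w4.png');pickle.dump(st,open('w4.pkl','wb'))
print(st['position'],yaw(st),st['qpos'],st['force'],st['finger_gap'])
print([pix([.42,-.2725,z],st) for z in(.16,.12)])
b=env.snapshot('top');cv2.imwrite('pics/top4.png',b)
u=a[100:384,130:400]
cv2.imwrite('pics/w4b.png',cv2.resize(u,(570,600),interpolation=cv2.INTER_CUBIC))
E
```

```text
[ 0.41890271 -0.27349247  0.1607786 ] 1.653465367651671 [ 0.96802941  0.55129843 -0.71137914  2.15987521  0.61315256  0.63773781
  1.47396981] [ 0.63271359  0.03429236 -3.29060881] 0.02596704150283136
[(np.float64(259.3561316227747), np.float64(270.7953293532946)), (np.float64(258.9605949848494), np.float64(235.08497762504274))]
```

View pics/w4b.png

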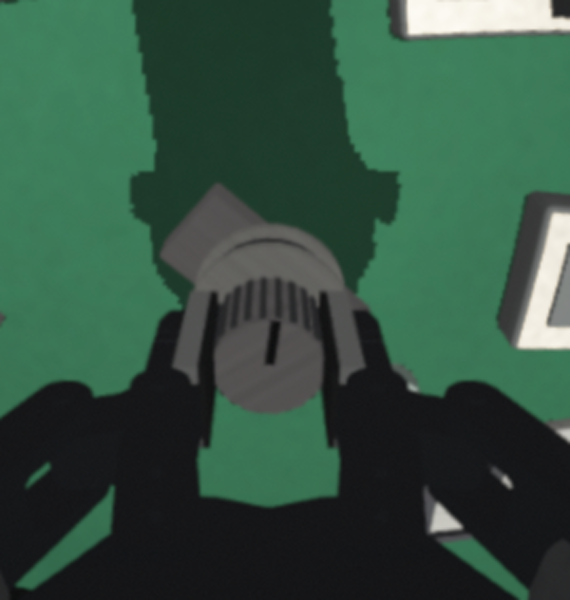

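The pulley is held. Its foot's end edge runs from (218,183) to (162,256) in the crop, and a long edge from (218,183) to (268,222).

```bash
cat > foot.py <<'E'
from h import *
def ang(st,pa,pb,pc,z,f):   # pa-pb end edge, pa-pc long edge
    P=lambda u:pt("wrist",f(u),z,st)[:2]
    A,B,C=P(pa),P(pb),P(pc);d=A-B;e=C-A
    an=lambda v:np.degrees(np.arctan2(v[1],v[0]))
    print("width",np.linalg.norm(d),"end->",an(d)+90,"long->",an(e),"endmid->centre",an(st['position'][:2]-(A+B)/2),np.linalg.norm(st['position'][:2]-(A+B)/2))
E
python3 - <<'E'
from foot import *
st=pickle.load(open('w4.pkl','rb'))
ang(st,(218,183),(162,256),(268,222),.122,lambda u:(130+u[0]*270/570,100+u[1]*284/600))
for y in(1.65,1.0,.9):print(y,go([.6193,-.1376,.161],y))
E
```

```text
width 0.027928562638617784 end-> 237.3097482025565 long-> 54.86240718667743 endmid->centre 52.90931167583903 0.030345183739866124
1.65 (array([-21.14,  11.82,  -0.18]), array([ 0. , -0.1,  0.2]))
1.0 (array([-21.14,  11.82,  -0.18]), array([ 0. , -0.1, 37.5]))
0.9 (array([-21.14,  11.82,  -0.18]), array([ 0. , -0.1, 43.2]))
```

>>> {"name": "send_rows", "arguments": {
  "moves": [
    [[-3.6,2,0],[0,0,8]],
    [[-7.2,4,0],[0,0,16]],
    [[-10.8,6,0],[0,0,24]],
    [[-14.4,8,0],[0,0,32]],
    [[-18,10,0],[0,0,40]],
    [[-21.1,11.8,0],[0,0,48.4]],
    [[-21.1,11.8,0],[0,0,48.4]],
    [[-21.1,11.8,0],[0,0,48.4]],
    [[-21.1,11.8,0],[0,0,48.4]],
    [[-21.1,11.8,0],[0,0,48.4]]
  ]
}}

```text
time_s: 12.1
position: [0.6185, -0.1389, 0.1595]
tool_rot: [-1.167, -2.915, 0.002]
force: [-0.1, -0.0, -2.2]
finger_gap: 0.0257
gripper_force: 59.7
```

```bash
python3 - <<'E'
from h import *
st,a=snap('pics/w5.png');pickle.dump(st,open('w5.pkl','wb'))
print(st['position'],yaw(st),st['qpos'],st['force'],st['finger_gap'])
print(go([.6193,-.1376,.0635],yaw(st)))
u=a[100:384,130:400]
cv2.imwrite('pics/w5b.png',cv2.resize(u,(570,600),interpolation=cv2.INTER_CUBIC))
E
```

```text
[ 0.61847147 -0.13891685  0.15952451] 0.809170103182574 [ 0.42792552  0.63113466 -0.4520506   1.87124364  0.3971827   0.73075181
  0.56019961] [-0.05394751 -0.01808635 -2.20821058] 0.025733764666676505
(array([0.04, 0.15, 9.63]), array([-0.1, -0. , -0. ]))
```

View pics/w5b.png

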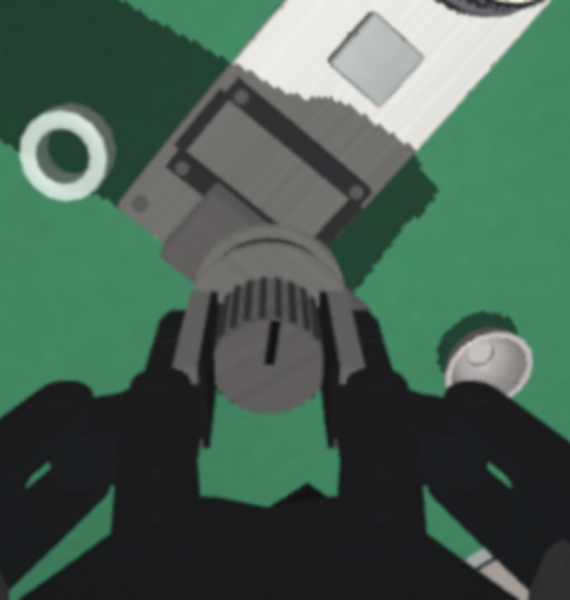

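The view shows the foot parallel to the slot (rail slope about 40°, foot about 38°). The block top centre is at (376,59), and the far rail runs from (240,80) to (370,188). I'll check the station centre with these.

```bash
python3 - <<'E'
from foot import *
st=pickle.load(open('w5.pkl','rb'))
f=lambda u:(130+u[0]*270/570,100+u[1]*284/600)
P=lambda u,z:pt("wrist",f(u),z,st)[:2]
k=[P(u,.026) for u in((372,11),(424,57),(379,105),(329,58))];c=np.mean(k,0);print("block",c,[np.linalg.norm(k[i]-k[(i+1)%4]) for i in range(4)])
a,b,d=P((240,80),.022),P((370,188),.022),P((168,165),.022)
an=lambda v:np.degrees(np.arctan2(v[1],v[0]));print("rail",an(b-a),np.linalg.norm(b-a),an(a-d)-90,np.linalg.norm(a-d))
r=np.radians(6.3);R=np.array([[np.cos(r),-np.sin(r)],[np.sin(r),np.cos(r)]])
print("jig from block",c+R@[0,-.07],"jig from rails",(a+b)/2+R@[0,-.0205])
ang(st,(218,183),(162,256),(268,222),.1207,f)
E
```

```text
block [ 0.60882343 -0.06811402] [np.float64(0.029416833011306442), np.float64(0.028091349313929412), np.float64(0.02924790231535604), np.float64(0.0265869962275432)]
rail 6.420615444448981 0.0745867169083462 5.532099329386881 0.049247303013874984
jig from block [ 0.61650484 -0.13769128] jig from rails [ 0.61639598 -0.13269447]
width 0.027933331966818242 end-> 188.92771660216005 long-> 6.513875859441009 endmid->centre 4.533683365818103 0.030390848031899228
```

>>> {"name": "send_rows", "arguments": {
  "moves": [
    [[0.2,0,3],[0,0,0]],
    [[0.2,0,6],[0,0,0]],
    [[0.2,0,8],[0,0,0]],
    [[0.2,0,8.6],[0,0,0]],
    [[0.2,0,9.1],[0,0,0]],
    [[0.2,0,9.5],[0,0,0]],
    [[0.2,0,9.8],[0,0,0]],
    [[0.2,0,9.8],[0,0,0]],
    [[0.2,0,9.8],[0,0,0]]
  ]
}}

```text
time_s: 13.05
position: [0.6188, -0.1366, 0.0631]
tool_rot: [1.166, 2.915, 0.0]
force: [-0.2, -0.1, 2.1]
finger_gap: 0.0254
gripper_force: 60.1
```

```bash
python3 - <<'E'
from h import *
st=env.state();print(st['position'],yaw(st),st['qpos'],st['force'],st['wrist_torque'])
E
```

```text
[ 0.61884934 -0.1365891   0.06312813] 0.8096716672395816 [ 0.36643818  0.75188227 -0.36761512  1.92700627  0.48987077  0.54952988
  0.47553146] [-0.22281852 -0.0839588   2.08966495] [-0.14451712  0.0632408   0.03016879]
```

>>> {"name": "send_rows", "arguments": {
  "moves": [
    [[0,0,0],[0,0,0]],
    [[0,0,0],[0,0,8]],
    [[0,0,0],[0,0,16]],
    [[0,0,0],[0,0,24]],
    [[0,0,0],[0,0,32]],
    [[0,0,0],[0,0,40]],
    [[0,0,0],[0,0,48]],
    [[0,0,0],[0,0,56]],
    [[0,0,0],[0,0,64]],
    [[0,0,0],[0,0,72]]
  ],
  "force": 90
}}

```text
time_s: 14.05
position: [0.621, -0.136, 0.0635]
tool_rot: [2.66, 1.666, 0.008]
force: [4.4, 1.4, 2.3]
finger_gap: 0.0248
gripper_force: 88.2
```

```bash
python3 - <<'E'
from h import *
st=env.state();print(st['position'],yaw(st),st['qpos'],st['force'],st['wrist_torque'])
E
```

```text
[ 0.62101573 -0.13596476  0.06351697] -0.4515897651678039 [ 0.15460832  0.72695495 -0.04276876  1.93966406  0.06114411  0.47050876
 -0.38329528] [4.40695648 1.44375293 2.25733263] [ 0.11232855 -0.85078006  0.09089804]
```

>>> {"name": "send_rows", "arguments": {
  "moves": [
    [[0,0,0],[0,0,8]],
    [[0,0,0],[0,0,16]],
    [[0,0,0],[0,0,24]],
    [[0,0,0],[0,0,32]],
    [[0,0,0],[0,0,40]],
    [[0,0,0],[0,0,48]],
    [[0,0,0],[0,0,53]],
    [[0,0,0],[0,0,53]]
  ]
}}

```text
time_s: 14.85
position: [0.6206, -0.1368, 0.0634]
tool_rot: [3.124, 0.31, 0.007]
force: [5.0, -1.5, 4.7]
finger_gap: 0.0252
gripper_force: 88.4
```

```bash
python3 - <<'E'
from h import *
st=env.state();print(st['position'],yaw(st),st['qpos'],st['force'],st['wrist_torque'])
E
```

```text
[ 0.62062457 -0.13679301  0.06335256] -1.3726920847297968 [ 0.00383451  0.73798357  0.1905858   1.95015398 -0.28147097  0.47367036
 -0.97586049] [ 4.98841523 -1.50415483  4.6929652 ] [-0.26963826 -1.01189525  0.08240528]
```

>>> {"name": "send_rows", "arguments": {
  "moves": [
    [[0,0,0],[0,0,4]],
    [[0,0,0],[0,0,8]],
    [[0,0,0],[0,0,8]],
    [[0,0,0],[0,0,8]]
  ]
}}

```text
time_s: 15.25
position: [0.6205, -0.1375, 0.0634]
tool_rot: [3.138, 0.102, 0.007]
force: [4.4, -3.9, 5.2]
finger_gap: 0.0248
gripper_force: 88.6
```

```bash
python3 - <<'E'
from h import *
st=env.state();print(st['position'],yaw(st),st['qpos'][6],st['force'],st['wrist_torque'])
E
```

```text
[ 0.62047112 -0.13746104  0.0633584 ] -1.505849991579224 -1.061785071865575 [ 4.36096894 -3.91670994  5.23632233] [-0.98053088 -0.98191621  1.10304774]
```

>>> {"name": "send_rows", "arguments": {
  "moves": [
    [[0,0,0],[0,0,4]],
    [[0,0,0],[0,0,7]],
    [[0,0,0],[0,0,7]],
    [[0,0,0],[0,0,7]]
  ]
}}

```text
time_s: 15.65
position: [0.6205, -0.138, 0.0632]
tool_rot: [3.138, -0.094, 0.008]
force: [5.3, -4.8, 3.8]
finger_gap: 0.0247
gripper_force: 91.6
```

```bash
python3 - <<'E'
from h import *
st=env.state();print(st['position'],yaw(st),st['qpos'][6],st['force'],st['wrist_torque'])
E
```

```text
[ 0.6204564  -0.13795753  0.06320499] -1.6308515453946144 -1.1421920904800118 [ 5.30498437 -4.75626827  3.83417096] [-1.15331788 -1.18070559  0.20570036]
```

The torque rose to 1.1 N m at about 133° and then the grip slipped, so the stop is reached. I'll lift the pulley and check the line against the tick.

>>> {"name": "send_rows", "arguments": {
  "moves": [
    [[0,0,0],[0,0,-3]],
    [[0,0,-0.5],[0,0,-3]],
    [[0,0,-2],[0,0,-3]],
    [[0,0,-6],[0,0,-3]],
    [[0,0,-10],[0,0,-3]],
    [[0,0,-10],[0,0,-3]],
    [[0,0,-10],[0,0,-3]]
  ]
}}

```text
time_s: 16.35
position: [0.6176, -0.1358, 0.1631]
tool_rot: [-3.141, 0.015, 0.0]
force: [-0.2, 0.4, -3.2]
finger_gap: 0.0253
gripper_force: 91.2
```

```bash
python3 - <<'E'
from h import *
st,a=snap('pics/w6.png');pickle.dump(st,open('w6.pkl','wb'))
print(st['position'],yaw(st),st['qpos'],st['force'],st['finger_gap'])
print(go([.466,.351,.165],yaw(st)))
u=a[100:384,130:400]
cv2.imwrite('pics/w6b.png',cv2.resize(u,(570,600),interpolation=cv2.INTER_CUBIC))
E
```

```text
[ 0.61758983 -0.13577701  0.16309349] -1.58059311307163 [-0.08649746  0.60912732  0.32601189  1.90812668 -0.30012773  0.67182256
 -1.15893415] [-0.19982448  0.42930026 -3.23033966] 0.025250649819842257
(array([-15.59, -48.51,  -0.23]), array([-0.1,  0.1,  0. ]))
```

View pics/w6b.png

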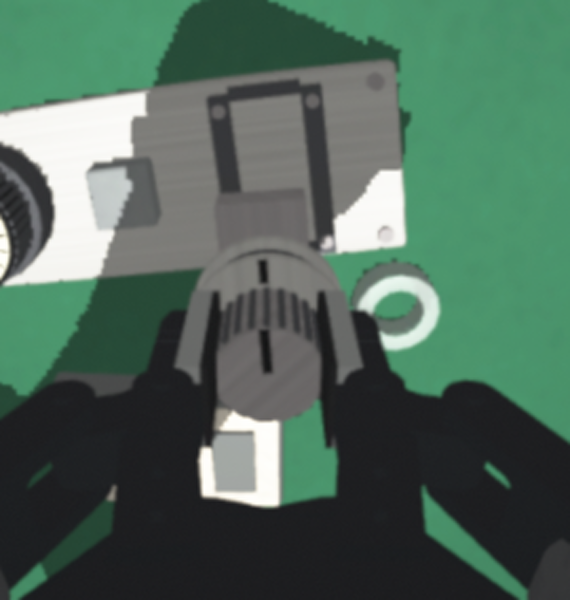

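The tick at (263,272) lines up with the nut line at (265,335-370), so the nut is fully home. Now to the tray.

>>> {"name": "send_rows", "arguments": {
  "moves": [
    [[-3.9,-12.2,0],[0,0,0]],
    [[-7.8,-24.3,0],[0,0,0]],
    [[-11.7,-36.4,0],[0,0,0]],
    [[-15.6,-48.5,0],[0,0,0]],
    [[-15.6,-48.5,0],[0,0,0]],
    [[-15.6,-48.5,0],[0,0,0]],
    [[-15.6,-48.5,0],[0,0,0]],
    [[-15.6,-48.5,0],[0,0,0]],
    [[-15.6,-48.5,0],[0,0,0]],
    [[-15.6,-48.5,0],[0,0,0]]
  ]
}}

```text
time_s: 17.4
position: [0.468, 0.3424, 0.1607]
tool_rot: [3.139, -0.016, -0.004]
force: [0.6, 0.5, -3.0]
finger_gap: 0.0247
gripper_force: 91.0
```

```bash
python3 - <<'E'
from h import *
st,a=snap('pics/w7.png');pickle.dump(st,open('w7.pkl','wb'))
print(st['position'],yaw(st),st['qpos'])
print(go([.466,.351,.055],yaw(st)))
g=cv2.cvtColor(a,cv2.COLOR_BGR2HSV)
cv2.imwrite('pics/w7b.png',cv2.resize(a,(800,600),interpolation=cv2.INTER_CUBIC))
E
```

```text
[0.46801301 0.34238731 0.16069106] -1.5808937848359697 [-1.00103931  0.57277211  0.40253599  2.03043422 -0.37752667  0.61337137
 -1.92393253]
(array([ 0.25,  0.2 , 10.5 ]), array([-0.1,  0.3,  0.6]))
```

View pics/w7b.png

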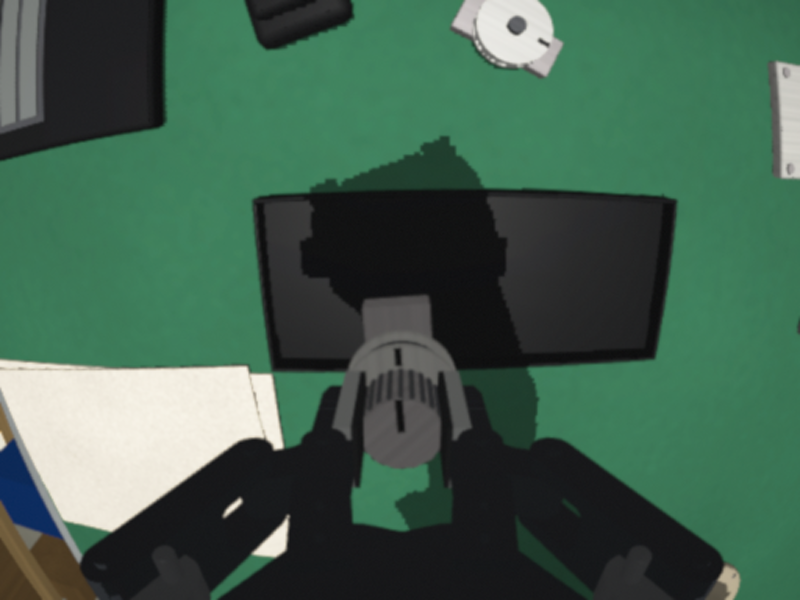

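The tray rim corners are (255,198), (676,200), (655,360) and (275,370). The pulley is held upright with its foot along tray x. I'll check the tray's centre.

```bash
python3 - <<'E'
from h import *
st=pickle.load(open('w7.pkl','rb'))
C=np.array([pt("wrist",np.array(u)/1.5625,.018,st)[:2] for u in((255,198),(676,200),(655,360),(275,370))])
print(C.round(4),C.mean(0),[np.linalg.norm(C[i]-C[(i+1)%4]).round(4) for i in range(4)])
print(env.state()['position'])
E
```

```text
[[0.5253 0.4288]
 [0.5271 0.1631]
 [0.4125 0.1604]
 [0.4119 0.4272]] [0.46920613 0.29484571] [np.float64(0.2658), np.float64(0.1146), np.float64(0.2668), np.float64(0.1134)]
[0.4640482  0.35273873 0.16003139]
```

>>> {"name": "send_rows", "arguments": {
  "moves": [
    [[0.3,0,4],[0,0,0]],
    [[0.3,0,7.5],[0,0,0]],
    [[0.3,0,9.3],[0,0,0]],
    [[0.3,0,10],[0,0,0]],
    [[0.3,0,10.4],[0,0,0]],
    [[0.3,0,10.6],[0,0,0]],
    [[0.3,0,10.6],[0,0,0]],
    [[0.3,0,10.6],[0,0,0]]
  ]
}}

```text
time_s: 18.25
position: [0.4735, 0.3414, 0.0571]
tool_rot: [-3.141, 0.016, -0.001]
force: [-0.3, 0.3, -2.7]
finger_gap: 0.0247
gripper_force: 91.2
```

```bash
python3 - <<'E'
from h import *
st=env.state();print(st['position'],yaw(st),st['qpos'],st['force'],st['wrist_torque'])
E
```

```text
[0.47346183 0.34136126 0.05707229] -1.581283971139862 [-0.90279682  0.72274808  0.27348195  2.07441978 -0.47407366  0.40235782
 -1.83583989] [-0.29160773  0.34498928 -2.71048699] [-0.00578023  0.0071246   0.03947148]
```

>>> {"name": "send_rows", "arguments": {
  "moves": [
    [[0,0,0.1],[0,0,0]],
    [[0,0,0.2],[0,0,0]],
    [[0,0,0.3],[0,0,0]],
    [[0,0,0.3],[0,0,0]],
    [[0,0,0.3],[0,0,0]]
  ]
}}

```text
time_s: 18.75
position: [0.4725, 0.3414, 0.0541]
tool_rot: [-3.141, 0.016, 0.001]
force: [-3.8, 0.1, 9.8]
finger_gap: 0.0246
gripper_force: 92.4
```

>>> {"name": "send_rows", "arguments": {
  "moves": [
    [[0,0,0],[0,0,0]],
    [[0,0,0],[0,0,0]],
    [[0,0,0],[0,0,0]],
    [[0,0,0],[0,0,0]],
    [[0,0,0],[0,0,0]],
    [[0,0,-1],[0,0,0]],
    [[0,0,-4],[0,0,0]],
    [[0,0,-8],[0,0,0]],
    [[0,0,-13],[0,0,0]],
    [[0,0,-17],[0,0,0]]
  ],
  "hand": -1
}}

```text
time_s: 19.75
position: [0.4733, 0.3408, 0.2263]
tool_rot: [-3.141, 0.018, -0.001]
force: [0.6, 1.1, 0.2]
finger_gap: 0.0856
gripper_force: 0.0
```

```bash
python3 - <<'E'
from h import *
a=env.snapshot("top");cv2.imwrite('pics/top8.png',a);st,w=snap('pics/w8.png');pickle.dump(st,open('w8.pkl','wb'))
print(st['position'],yaw(st),st['qpos'])
b=cv2.imread('pics/top0.png');
for n,(x,y) in dict(A=(344,216),B=(398,188)).items():
    print(n,cv2.absdiff(a,b)[y-25:y+25,x-25:x+25].mean())
def pul(a,win):
    x0,y0,x1,y1=win;h=cv2.cvtColor(a,cv2.COLOR_BGR2HSV)[y0:y1,x0:x1]
    m=((h[...,1]<90)&(h[...,2]>70)).astype(np.uint8);k=max(cv2.findContours(m,0,1)[0],key=cv2.contourArea)
    W=np.array([pt("top",q[0]+[x0,y0],.02)[:2] for q in k],np.float32);return cv2.minAreaRect(W)
print("B",pul(a,(370,160,425,210)),"tray",pul(a,(125,188,200,220)))
c=np.vstack([cv2.resize(a[175:230,110:215],(800,419)),]);cv2.imwrite('pics/top8b.png',c)
E
```

```text
[0.47562906 0.34180435 0.23192911] -1.5826188670631343 [-1.04996691  0.4845691   0.47956016  1.9686916  -0.32130185  0.75340347
 -1.96504196]
A 10.837466666666666
B 3.505733333333333
B ((0.5083348155021667, -0.4462495446205139), (0.07065145671367645, 0.05532156303524971), 51.18007278442383) tray ((0.46781229972839355, 0.34084704518318176), (0.046904291957616806, 0.06581681221723557), 89.3727798461914)
```

Pulley A stands in the tray at about (0.468, 0.341), and pulley B hasn't moved. On to B.

>>> {"name": "send_rows", "arguments": {
  "moves": [
    [[0.5,4,0],[0,0,-8.5]],
    [[1,8,0],[0,0,-17]],
    [[1.5,12,0],[0,0,-25.5]],
    [[2,16,0],[0,0,-34]],
    [[2.5,20,0],[0,0,-42.5]],
    [[3,24,0],[0,0,-51]],
    [[3.5,28,0],[0,0,-59.5]],
    [[4,32,0],[0,0,-68]],
    [[4.5,36,0],[0,0,-76.5]],
    [[5,39,0],[0,0,-85]]
  ]
}}

```text
time_s: 20.85
position: [0.5186, -0.0522, 0.2235]
tool_rot: [2.323, 2.115, -0.001]
force: [0.2, -0.3, -0.5]
finger_gap: 0.0853
gripper_force: 0.0
```

```bash
python3 - <<'E'
from h import *
st=env.state();print(st['position'],yaw(st),st['qpos'])
print(go([.57,-.44,.22],1.5))
E
```

```text
[ 0.51859044 -0.05221505  0.22352907] -0.09362307746708864 [-0.04438413  0.39037495  0.04775286  2.09093909 -0.02833533  0.66109124
 -0.07147022]
(array([-38.13,   8.74,   0.38]), array([ -0. ,   0. , -91.3]))
```

>>> {"name": "send_rows", "arguments": {
  "moves": [
    [[-4,0.9,0],[0,0,-8.5]],
    [[-8,1.8,0],[0,0,-17]],
    [[-12,2.7,0],[0,0,-25.5]],
    [[-16,3.6,0],[0,0,-34]],
    [[-20,4.5,0],[0,0,-42.5]],
    [[-24,5.4,0],[0,0,-51]],
    [[-28,6.4,0],[0,0,-59.5]],
    [[-32,7.3,0],[0,0,-68]],
    [[-36,8.2,0],[0,0,-76.5]],
    [[-38,8.7,0],[0,0,-85]]
  ]
}}

```text
time_s: 21.85
position: [0.5671, -0.4407, 0.2229]
tool_rot: [-0.287, -3.127, 0.003]
force: [0.2, 0.4, -0.2]
finger_gap: 0.0855
gripper_force: 0.0
```

>>> {"name": "send_rows", "arguments": {
  "moves": [
    [[0,0,0],[0,0,-6]],
    [[0,0,0],[0,0,-6]],
    [[0,0,0],[0,0,-6]],
    [[0,0,0],[0,0,-6]],
    [[0,0,0],[0,0,-6]]
  ]
}}

```text
time_s: 22.35
position: [0.5688, -0.4353, 0.2235]
tool_rot: [-0.127, -3.139, 0.0]
force: [-1.2, 0.0, 0.1]
finger_gap: 0.0854
gripper_force: 0.0
```

```bash
python3 - <<'E'
from h import *
st,a=snap('pics/w9.png');pickle.dump(st,open('w9.pkl','wb'))
print(st['position'],yaw(st),st['qpos'])
t=env.snapshot("top");cv2.imwrite('pics/top9.png',t)
u=pix([.505,-.4436,.04],st);print(u);x,y=int(u[0])-75,max(0,int(u[1])-56)
print(x,y);cv2.imwrite('pics/w9b.png',cv2.resize(a[y:y+112,x:x+150],(800,597),interpolation=cv2.INTER_CUBIC))
E
```

```text
[ 0.56879352 -0.43527003  0.22352651] 1.4901525397310622 [ 0.79916402  0.63642657 -0.36861996  1.6277065   0.27112002  0.92828998
  1.82307025]
(np.float64(244.2408081983455), np.float64(114.6964549227792))
169 58
```

View pics/w9b.png

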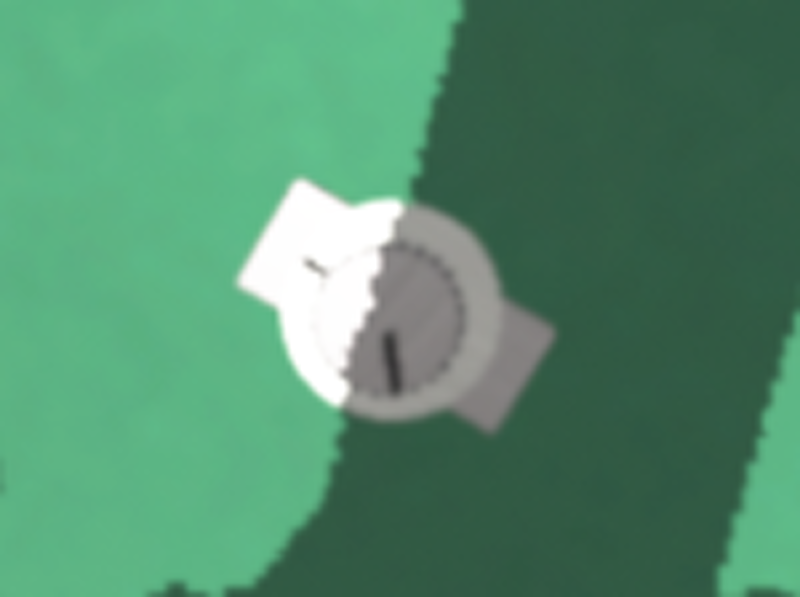

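The close view of B shows the nut centre at (390,318), the drum tick at (316,268) and the nut line pointing down to (397,392), so about 133° is left to turn. The foot corners are (300,178), (237,284), (556,333) and (492,436).

```bash
python3 - <<'E'
from h import *
st=pickle.load(open('w9.pkl','rb'));P=lambda u,z:pt("wrist",(169+u[0]*150/800,58+u[1]*112/597),z,st)[:2]
c=P((390,318),.052);print("nut",c)
e=[P(u,.012) for u in((300,178),(237,284),(556,333),(492,436))]
m1=(e[0]+e[1])/2;m2=(e[2]+e[3])/2;d=m2-m1;print("mid",(m1+m2)/2,"len",np.linalg.norm(d),"wid",np.linalg.norm(e[0]-e[1]),np.linalg.norm(e[2]-e[3]),"ang",np.degrees(np.arctan2(d[1],d[0])),[np.degrees(np.arctan2(*v[::-1])) for v in (e[3]-e[1],e[2]-e[0])])
n=env.state();print(n['position'],go([*c,.05],yaw(n),n))
E
```

```text
nut [ 0.50700372 -0.44537938]
mid [ 0.50775292 -0.44604129] len 0.06339815808598782 wid 0.02623292831473524 0.02606857594209537 ang 53.59791157511663 [np.float64(53.67270817175972), np.float64(53.52285713928196)]
[ 0.56881257 -0.43549108  0.22351298] (array([ 6.08, -1.48, 17.35]), array([-0., -0., -0.]))
```

>>> {"name": "send_rows", "arguments": {
  "moves": [
    [[3,-0.7,2],[0,0,0]],
    [[6.1,-1.5,5],[0,0,0]],
    [[6.1,-1.5,9],[0,0,0]],
    [[6.1,-1.5,12.5],[0,0,0]],
    [[6.1,-1.5,15],[0,0,0]],
    [[6.1,-1.5,16.6],[0,0,0]],
    [[6.1,-1.5,17.4],[0,0,0]],
    [[6.1,-1.5,17.4],[0,0,0]],
    [[6.1,-1.5,17.4],[0,0,0]]
  ]
}}

```text
time_s: 23.35
position: [0.5072, -0.4464, 0.0503]
tool_rot: [0.126, 3.138, -0.001]
force: [-0.6, -0.1, -0.1]
finger_gap: 0.0855
gripper_force: 0.0
```

>>> {"name": "send_rows", "arguments": {
  "moves": [
    [[0,0,0],[0,0,0]],
    [[0,0,0],[0,0,0]],
    [[0,0,0],[0,0,0]],
    [[0,0,0],[0,0,0]],
    [[0,0,0],[0,0,0]],
    [[0,0,0],[0,0,0]],
    [[0,0,0],[0,0,0]],
    [[0,0,0],[0,0,0]]
  ],
  "hand": 1,
  "force": 60
}}

```text
time_s: 24.15
position: [0.5067, -0.4462, 0.05]
tool_rot: [0.126, 3.139, -0.001]
force: [-1.2, 0.1, 5.1]
finger_gap: 0.0259
gripper_force: 58.7
```

>>> {"name": "send_rows", "arguments": {
  "moves": [
    [[0,0,-1],[0,0,0]],
    [[0,0,-4],[0,0,0]],
    [[0,0,-8],[0,0,0]],
    [[0,0,-11],[0,0,0]],
    [[0,0,-11],[0,0,0]],
    [[0,0,-11],[0,0,0]]
  ]
}}

```text
time_s: 24.75
position: [0.5063, -0.4463, 0.1599]
tool_rot: [0.127, 3.139, -0.001]
force: [0.6, -0.5, -2.1]
finger_gap: 0.0257
gripper_force: 59.5
```

```bash
python3 - <<'E'
from h import *
st,a=snap('pics/w10.png');pickle.dump(st,open('w10.pkl','wb'))
print(st['position'],yaw(st),st['qpos'],st['force'],st['finger_gap'])
print(go([.617,-.1376,.163],yaw(st)-np.radians(47.3)))
# bright foot/edge difference against A's held picture: foot end corner by mask
h=cv2.cvtColor(a,cv2.COLOR_BGR2HSV);m=((h[...,1]<70)&(h[...,2]>60)).astype(np.uint8);m[:175]=0;m[272:]=0;m[:,:195]=0;m[:,310:]=0
k=max(cv2.findContours(m,0,1)[0],key=cv2.contourArea);k=cv2.approxPolyDP(k,3,True)[:,0];print(k.tolist())
E
```

```text
[ 0.50629809 -0.44627169  0.15989202] 1.4902154834735122 [ 0.86313827  0.65722787 -0.35318668  1.77974365  0.31262373  0.75909079
  1.83924338] [ 0.56825415 -0.47884031 -2.06885632] 0.025681069693240653
(array([-8.61, 31.63, -0.43]), array([-0. , -0.1, 47.3]))
[[224, 188], [203, 225], [220, 238], [211, 271], [224, 271], [230, 238], [225, 231], [235, 236], [231, 271], [283, 271], [282, 238], [290, 271], [303, 271], [297, 248], [307, 247], [307, 236], [293, 227], [279, 209], [251, 203]]
```

>>> {"name": "send_rows", "arguments": {
  "moves": [
    [[-1.2,4.5,0],[0,0,7]],
    [[-2.4,9,0],[0,0,14]],
    [[-3.6,13.5,0],[0,0,21]],
    [[-4.8,18,0],[0,0,28]],
    [[-6,22.5,0],[0,0,35]],
    [[-7.2,27,0],[0,0,42]],
    [[-8.6,31.6,0],[0,0,47.3]],
    [[-8.6,31.6,0],[0,0,47.3]],
    [[-8.6,31.6,0],[0,0,47.3]],
    [[-8.6,31.6,0],[0,0,47.3]]
  ]
}}

```text
time_s: 25.8
position: [0.6166, -0.139, 0.158]
tool_rot: [-1.374, -2.823, 0.003]
force: [-0.2, -0.6, -2.6]
finger_gap: 0.0257
gripper_force: 59.6
```

```bash
python3 - <<'E'
from foot import *
st=pickle.load(open('w10.pkl','rb'))
ang(st,(224,188),(203,225),(251,203),.122,lambda u:u)
st,a=snap('pics/w11.png');pickle.dump(st,open('w11.pkl','wb'))
cv2.imwrite('pics/w11b.png',cv2.resize(a[100:384,130:400],(570,600),interpolation=cv2.INTER_CUBIC))
print(st['position'],yaw(st),st['qpos']);print(go([.617,-.1376,.0625],yaw(st)))
E
```

```text
width 0.02762659373533347 end-> 235.01496799376304 long-> 54.63167027384124 endmid->centre 49.88947652499626 0.03248443678930157
[ 0.61657264 -0.13898281  0.15804056] 0.6647746743742412 [ 0.19117311  0.59554842 -0.08966744  1.89227239  0.08347914  0.6598073
  0.71551257]
(array([0.13, 0.18, 9.58]), array([-0.1, -0. , -0.1]))
```

View pics/w11b.png

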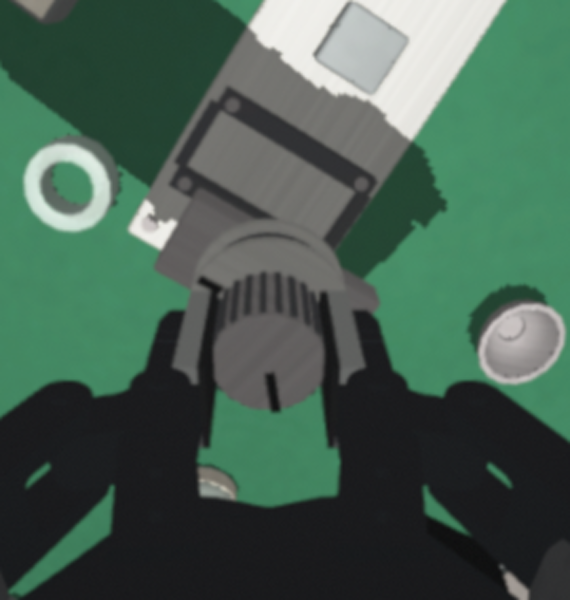

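The foot (edge slope about 31°) is parallel to the rails (about 32°) above the slot. Lowering.

>>> {"name": "send_rows", "arguments": {
  "moves": [
    [[0.1,0.2,3],[0,0,0]],
    [[0.1,0.2,6],[0,0,0]],
    [[0.1,0.2,8],[0,0,0]],
    [[0.1,0.2,8.6],[0,0,0]],
    [[0.1,0.2,9.1],[0,0,0]],
    [[0.1,0.2,9.5],[0,0,0]],
    [[0.1,0.2,9.7],[0,0,0]],
    [[0.1,0.2,9.7],[0,0,0]],
    [[0.1,0.2,9.7],[0,0,0]]
  ]
}}

```text
time_s: 26.75
position: [0.6189, -0.1361, 0.0629]
tool_rot: [1.374, 2.824, 0.0]
force: [-0.5, 0.2, -3.8]
finger_gap: 0.0261
gripper_force: 59.8
```

```bash
python3 - <<'E'
from h import *
st=env.state();print(st['position'],yaw(st),st['qpos'],st['force'],st['wrist_torque'])
E
```

```text
[ 0.61890409 -0.13605498  0.0628754 ] 0.6649319866787861 [ 0.17414938  0.7277839  -0.07235353  1.93996386  0.10513947  0.47648063
  0.69156   ] [-0.45876257  0.22559731 -3.83654509] [ 0.00215014  0.00128779 -0.00492605]
```

>>> {"name": "send_rows", "arguments": {
  "moves": [
    [[0,0,0.1],[0,0,0]],
    [[0,0,0.1],[0,0,8]],
    [[0,0,0.1],[0,0,16]],
    [[0,0,0.1],[0,0,24]],
    [[0,0,0.1],[0,0,32]],
    [[0,0,0.1],[0,0,40]],
    [[0,0,0.1],[0,0,48]],
    [[0,0,0.1],[0,0,56]],
    [[0,0,0.1],[0,0,64]],
    [[0,0,0.1],[0,0,72]]
  ],
  "force": 90
}}

```text
time_s: 27.75
position: [0.6201, -0.1367, 0.0622]
tool_rot: [2.774, 1.468, 0.004]
force: [2.1, -1.1, 0.0]
finger_gap: 0.0247
gripper_force: 89.3
```

>>> {"name": "send_rows", "arguments": {
  "moves": [
    [[0,0,0],[0,0,8]],
    [[0,0,0],[0,0,16]],
    [[0,0,0],[0,0,24]],
    [[0,0,0],[0,0,32]],
    [[0,0,0],[0,0,40]],
    [[0,0,0],[0,0,48]],
    [[0,0,0],[0,0,56]],
    [[0,0,0],[0,0,60]],
    [[0,0,0],[0,0,60]]
  ]
}}

```text
time_s: 28.65
position: [0.6205, -0.1368, 0.0622]
tool_rot: [3.138, -0.108, 0.006]
force: [3.7, -2.4, 2.7]
finger_gap: 0.025
gripper_force: 89.5
```

```bash
python3 - <<'E'
from h import *
st=env.state();print(st['position'],yaw(st),st['qpos'],st['force'],st['wrist_torque'])
E
```

```text
[ 0.62049944 -0.13683801  0.06222423] -1.6394604335954959 [-0.19901505  0.79911009  0.51972035  1.96365124 -0.7220265   0.56622022
 -0.82123315] [ 3.7245874  -2.36972733  2.66253108] [-0.72587876 -0.89579534  0.02804032]
```

>>> {"name": "send_rows", "arguments": {
  "moves": [
    [[0,0,0],[0,0,4]],
    [[0,0,0],[0,0,8]],
    [[0,0,0],[0,0,8]],
    [[0,0,0],[0,0,8]]
  ]
}}

```text
time_s: 29.05
position: [0.6201, -0.1379, 0.0623]
tool_rot: [3.122, -0.317, 0.006]
force: [3.5, -6.6, 2.4]
finger_gap: 0.025
gripper_force: 89.6
```

```bash
python3 - <<'E'
from h import *
st=env.state();print(st['position'],yaw(st),st['qpos'],st['force'],st['wrist_torque'])
E
```

```text
[ 0.62005664 -0.13786944  0.06228806] -1.7733725270098188 [-0.21906231  0.80903861  0.55614281  1.96524912 -0.76122942  0.58220318
 -0.91652121] [ 3.54264546 -6.63583     2.43918952] [-1.57968894 -0.58234411  1.28646605]
```

The torque is 1.29 N m at the stop. Lifting and going to the tray.

>>> {"name": "send_rows", "arguments": {
  "moves": [
    [[0,0,0],[0,0,-4]],
    [[0,0,-0.5],[0,0,-4]],
    [[0,0,-2],[0,0,-4]],
    [[0,0,-6],[0,0,-4]],
    [[0,0,-10],[0,0,-4]],
    [[0,0,-10],[0,0,-4]],
    [[0,0,-10],[0,0,-4]]
  ]
}}

```text
time_s: 29.75
position: [0.6185, -0.1351, 0.162]
tool_rot: [-3.133, 0.213, -0.001]
force: [-0.1, 0.2, -3.6]
finger_gap: 0.0254
gripper_force: 89.6
```

```bash
python3 - <<'E'
from h import *
st,a=snap('pics/w12.png');pickle.dump(st,open('w12.pkl','wb'))
print(st['position'],yaw(st),st['qpos'],st['force'],st['finger_gap'])
print(go([.468,.225,.16],yaw(st)-.05))
E
```

```text
[ 0.61854667 -0.13505494  0.16195736] -1.7065805665396179 [-0.29675395  0.68637925  0.67520427  1.92093372 -0.62062928  0.75268506
 -0.96809755] [-0.10417267  0.23083333 -3.57785382] 0.02537774166415518
(array([-19.74, -33.62,   0.15]), array([-0.1,  0.1,  2.9]))
```

>>> {"name": "send_rows", "arguments": {
  "moves": [
    [[-2.5,-4.2,0],[0,0,0]],
    [[-5,-8.4,0],[0,0,0]],
    [[-7.5,-12.6,0],[0,0,1]],
    [[-10,-16.8,0],[0,0,1]],
    [[-12.5,-21,0],[0,0,2]],
    [[-15,-25.2,0],[0,0,2]],
    [[-17.5,-29.4,0],[0,0,3]],
    [[-19.7,-33.6,0],[0,0,3]],
    [[-19.7,-33.6,0],[0,0,3]],
    [[-19.7,-33.6,0],[0,0,3]]
  ]
}}

```text
time_s: 30.8
position: [0.4681, 0.2252, 0.16]
tool_rot: [3.126, -0.291, -0.003]
force: [-0.1, 0.3, -3.1]
finger_gap: 0.0247
gripper_force: 89.7
```

>>> {"name": "send_rows", "arguments": {
  "moves": [
    [[0,0,3],[0,0,0]],
    [[0,0,6],[0,0,0]],
    [[0,0,7],[0,0,0]],
    [[0,0,7],[0,0,0]],
    [[0,0,7],[0,0,0]]
  ]
}}

```text
time_s: 31.3
position: [0.4702, 0.2228, 0.0917]
tool_rot: [3.127, -0.301, 0.0]
force: [0.1, 0.6, -2.8]
finger_gap: 0.0249
gripper_force: 89.8
```

```bash
python3 - <<'E'
from h import *
st=env.state();print(st['position'],yaw(st),st['qpos'],go([.468,.225,.0535],yaw(st)))
E
```

```text
[0.47022479 0.22283714 0.09173579] -1.7628211656108772 [-0.94474652  0.68877908  0.59663424  2.21563149 -0.86992611  0.48582999
 -1.41573274] (array([-0.26, -0.17,  3.82]), array([ 0., -0.,  0.]))
```

>>> {"name": "send_rows", "arguments": {
  "moves": [
    [[0,0,2],[0,0,0]],
    [[0,0,3],[0,0,0]],
    [[0,0,3.4],[0,0,0]],
    [[0,0,3.7],[0,0,0]],
    [[0,0,3.9],[0,0,0]],
    [[0,0,3.9],[0,0,0]],
    [[0,0,3.9],[0,0,0]]
  ]
}}

```text
time_s: 32.0
position: [0.4699, 0.2239, 0.053]
tool_rot: [-3.127, 0.299, -0.001]
force: [-1.2, -0.8, 7.1]
finger_gap: 0.0252
gripper_force: 91.3
```

>>> {"name": "send_rows", "arguments": {
  "moves": [
    [[0,0,0],[0,0,0]],
    [[0,0,0],[0,0,0]],
    [[0,0,0],[0,0,0]],
    [[0,0,0],[0,0,0]],
    [[0,0,0],[0,0,0]],
    [[0,0,-1],[0,0,0]],
    [[0,0,-4],[0,0,0]],
    [[0,0,-8],[0,0,0]],
    [[0,0,-13],[0,0,0]],
    [[0,0,-17],[0,0,0]]
  ],
  "hand": -1
}}

```text
time_s: 33.0
position: [0.4695, 0.2232, 0.225]
tool_rot: [3.127, -0.3, 0.0]
force: [0.6, 0.4, -0.3]
finger_gap: 0.0853
gripper_force: 0.0
```

>>> {"name": "send_rows", "arguments": {
  "moves": [
    [[-4,0,-2],[0,0,0]],
    [[-4,0,-2],[0,0,0]],
    [[-4,0,-2],[0,0,0]],
    [[-4,0,-2],[0,0,0]]
  ]
}}

```text
time_s: 33.4
position: [0.4306, 0.2313, 0.2424]
tool_rot: [-3.127, 0.299, -0.0]
force: [0.1, 0.3, 0.1]
finger_gap: 0.0856
gripper_force: 0.0
```

```bash
python3 - <<'E'
from h import *
st,a=snap('pics/w13.png');pickle.dump(st,open('w13.pkl','wb'))
print(st['position'],yaw(st),st['qpos'])
t=env.snapshot("top");cv2.imwrite('pics/top13.png',t)
# last view: wrist crop on tray (upper), top-view crop of the bench (lower)
u=pix([.468,.283,.03],st);print(u)
x=int(min(max(u[0]-120,0),272));y=int(max(0,u[1]-70))
c1=cv2.resize(a[y:y+160,x:x+240],(480,320),interpolation=cv2.INTER_CUBIC)
c2=cv2.resize(t[60:340,90:480],(390,280))
o=np.zeros((600,800,3),np.uint8);o[:320,:480]=c1;o[320:,:390]=c2
o[:320,480:]=cv2.resize(cv2.imread('pics/w12.png')[200:320,196:316],(320,320),interpolation=cv2.INTER_CUBIC)
o[320:,400:]=cv2.resize(t[185:270,255:368],(400,280),interpolation=cv2.INTER_CUBIC)
cv2.imwrite('pics/fin.png',o)
E
```

```text
[0.43057578 0.23134278 0.24236501] -1.7611352503472775 [-1.26446221  0.46464886  0.94215823  2.17097736 -0.55169128  0.76337955
 -1.71924116]
(np.float64(207.3176276963856), np.float64(144.5735912763844))
```

View pics/fin.png

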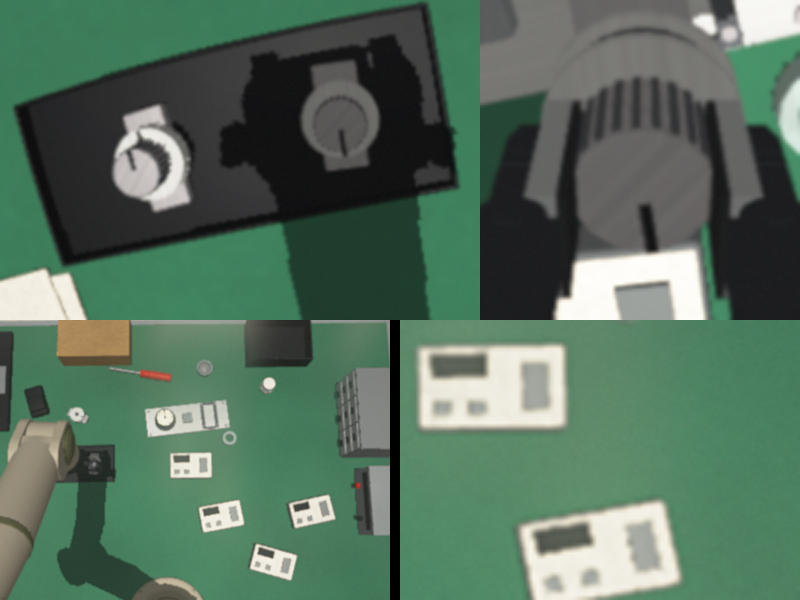

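Both pulleys stand upright on the tray floor with their lines along the foot/tick direction, and the bench is otherwise undisturbed, with no third pulley. I'll measure the record key from several views and move over.

```bash
python3 - <<'E'
from h import *
f=lambda x,y:(250+(x-400)*.15,185+y*.15)
print("key top",pt("top",f(688,133),.032))
C=np.array([pt("top",f(*p),.028)[:2] for p in((468,52),(745,52),(748,218),(470,218))]);print(C.round(4),C.mean(0))
st=pickle.load(open('w3.pkl','rb'));print("key wrist",pt("wrist",np.array((613,252))/1.5625,.032,st))
# key blob in w3
a=cv2.imread('pics/w3.png');h=cv2.cvtColor(a,cv2.COLOR_BGR2HSV);m=((h[...,1]<60)&(h[...,2]<190)&(h[...,2]>90)).astype(np.uint8)
n,l,s,c=cv2.connectedComponentsWithStats(m);i=l[161,392];print(s[i],c[i],pt("wrist",c[i],.032,st))
t=cv2.imread('pics/top13.png');h=cv2.cvtColor(t,cv2.COLOR_BGR2HSV);m=((h[...,1]<60)&(h[...,2]<190)&(h[...,2]>90)).astype(np.uint8)
n,l,s,c=cv2.connectedComponentsWithStats(m);i=l[205,293];print(s[i],c[i],pt("top",c[i],.032))
e=env.state();print(go([.4556,-.117,.12],0,e),go([.48,.02,.2],-.9,e))
E
```

```text
key top [ 0.45650757 -0.11670667  0.032     ]
[[ 0.4961 -0.0156]
 [ 0.4947 -0.1443]
 [ 0.4172 -0.1438]
 [ 0.4186 -0.0157]] [ 0.45667793 -0.07984616]
key wrist [ 0.4569233  -0.11584924  0.032     ]
[380 141  24  41 717] [391.46164575 161.14365411] [ 0.45689148 -0.11700938  0.032     ]
[289 198   8  14 100] [292.85 204.43] [ 0.45813408 -0.11566399  0.032     ]
(array([ 9.04, 33.67, 12.23]), array([   0.,    0., -101.])) (array([ 8.83, 19.77,  4.22]), array([  0. ,   0. , -49.4]))
```

Key at (0.457, -0.1165), which matches terminal centre y -0.080 minus 38 mm. I'll move via an outward waypoint with the hand shut.

>>> {"name": "send_rows", "arguments": {
  "moves": [
    [[2,4,0],[0,0,-8.5]],
    [[4,8,0],[0,0,-17]],
    [[6,12,0],[0,0,-25]],
    [[8,16,0],[0,0,-34]],
    [[8.8,19.8,2],[0,0,-42]],
    [[8.8,23,4],[0,0,-50]],
    [[8.9,27,6],[0,0,-59]],
    [[9,31,8],[0,0,-67]],
    [[9,33.7,10],[0,0,-75]],
    [[9,33.7,10],[0,0,-83]]
  ],
  "hand": 1,
  "force": 30
}}

```text
time_s: 34.5
position: [0.4529, -0.1217, 0.1399]
tool_rot: [-2.542, -1.844, 0.006]
force: [-0.5, 0.7, 0.1]
finger_gap: -0.0001
gripper_force: 0.0
```

>>> {"name": "send_rows", "arguments": {
  "moves": [
    [[0,0,0],[0,0,-8]],
    [[0,0,0],[0,0,-16]],
    [[0,0,0],[0,0,-18]],
    [[0,0,0],[0,0,-18]],
    [[0,0,0],[0,0,-18]],
    [[0,0,0],[0,0,-18]]
  ]
}}

```text
time_s: 35.1
position: [0.455, -0.1165, 0.1422]
tool_rot: [-2.222, -2.221, 0.0]
force: [-0.8, 0.2, 0.5]
finger_gap: 0.0001
gripper_force: 0.0
```

```bash
python3 - <<'E'
from h import *
e=env.state();print(e['position'],yaw(e),e['qpos'],e['finger_gap'],go([.457,-.1165,.06],0,e))
E
```

```text
[ 0.455013   -0.1165004   0.14216463] -0.0002627673363620161 [-0.00478702  0.48081094  0.18700749  2.27844776 -0.22299061  0.3986538
  0.36720411] 0.00010914403877504779 (array([0.  , 0.2 , 8.22]), array([-0.,  0., -0.]))
```

>>> {"name": "send_rows", "arguments": {
  "moves": [
    [[0,0.2,3],[0,0,0]],
    [[0,0.2,6],[0,0,0]],
    [[0,0.2,8],[0,0,0]],
    [[0,0.2,8.8],[0,0,0]],
    [[0,0.2,8.9],[0,0,0]],
    [[0,0.2,8.9],[0,0,0]]
  ]
}}

```text
time_s: 35.7
position: [0.4572, -0.1165, 0.0537]
tool_rot: [2.22, 2.223, -0.0]
force: [-0.4, -1.1, -0.1]
finger_gap: -0.0002
gripper_force: 0.0
```

```bash
python3 - <<'E'
from h import *
e=env.state();print(e['position'],e['qpos'],e['force'])
E
```

```text
[ 0.45715716 -0.11652914  0.0536659 ] [ 0.07413183  0.65294805  0.07961883  2.32041807 -0.27814991  0.17624538
  0.41284949] [-0.37867658 -1.05463425 -0.13073874]
```

>>> {"name": "send_rows", "arguments": {
  "moves": [
    [[0,0,0.3],[0,0,0]],
    [[0,0,0.45],[0,0,0]],
    [[0,0,0.55],[0,0,0]],
    [[0,0,0.65],[0,0,0]],
    [[0,0,0.7],[0,0,0]],
    [[0,0,0.7],[0,0,0]]
  ]
}}

```text
time_s: 36.3
position: [0.4575, -0.1165, 0.0472]
tool_rot: [2.219, 2.222, 0.002]
force: [-1.2, 1.1, 14.8]
finger_gap: 0.0001
gripper_force: 7.1
```

>>> {"name": "send_rows", "arguments": {
  "moves": [
    [[0,0,0],[0,0,0]],
    [[0,0,0],[0,0,0]],
    [[0,0,0],[0,0,0]],
    [[0,0,0],[0,0,0]]
  ]
}}

```text
time_s: 36.7
position: [0.4574, -0.1165, 0.0472]
tool_rot: [2.219, 2.222, 0.002]
force: [-1.8, 0.6, 13.8]
finger_gap: 0.0001
gripper_force: 7.1
```

>>> {"name": "send_rows", "arguments": {
  "moves": [
    [[0,0,-1],[0,0,0]],
    [[0,0,-4],[0,0,0]],
    [[0,0,-8],[0,0,0]],
    [[0,0,-12],[0,0,0]],
    [[0,0,-14],[0,0,0]],
    [[0,0,-14],[0,0,0]],
    [[0,0,-14],[0,0,0]],
    [[0,0,-14],[0,0,0]]
  ]
}}

```text
time_s: 37.5
position: [0.4564, -0.1163, 0.1856]
tool_rot: [-2.218, -2.223, 0.001]
force: [0.2, -1.0, -0.5]
finger_gap: 0.0004
gripper_force: 0.0
```

```bash
python3 - <<'E'
from h import *
a=env.snapshot("top");cv2.imwrite('pics/top14.png',a)
h=cv2.cvtColor(a,cv2.COLOR_BGR2HSV)[188:220,122:202];m=((h[...,1]<90)&(h[...,2]>70)).astype(np.uint8)
for k in cv2.findContours(m,0,1)[0]:
    if cv2.contourArea(k)>60: print(cv2.minAreaRect(np.array([pt("top",q[0]+[122,188],.02)[:2] for q in k],np.float32)))
print(env.state()['force'],env.state()['time_s'])
E
```

```text
((0.4648354947566986, 0.3421849012374878), (0.07208722829818726, 0.04964188113808632), 1.5809805393218994)
((0.4680830240249634, 0.22440195083618164), (0.06946540623903275, 0.04971691966056824), 0.6149963140487671)
[-0.29078636 -0.72140475 -0.03845911] 37.55
```

```bash
python3 -c "
from rig import env
print(env.sign_off())"
```

```text
the job is handed in; nothing more can be done
None
```

The job is handed in: gauge zeroed, both pulleys present (no third one seen) tightened fully home and standing in the tray, and the record key pressed at about 14 N; the sign-off returned no verdict.

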